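# Lay out the couscous station

### The job

Get the couscous station ready, left and front being as seen from the robot: put the aluminium lid on the couscous basket, and stand the steel dish in front of the grater, centred where the gratings drop off its chute. On the wooden board, stand the two spice jars in one row to the left of the salt bowl, parallel to the board's long edge, the yellow jar between the bowl and the red jar, with gaps of about 3 cm from bowl to yellow jar and from jar to jar. Lay the green spoon flat on the middle of the salt bowl's closed lid, and leave the oil bottle and the mortar where they are.

Things in the scene. Friction and masses are not known exactly. Their poses are not given: they have to be found in the camera images.
- grater: Fixed steel grater, left or right of the board, a green clamp at its back. Origin on the counter; x to its back, -x its front, y its left, z up. Chute 78 mm wide slopes down to a lip 47 mm high, edge at x -88 mm. Gratings drop at x -126, y 0 mm: the dish's centre, on the counter. Base plate 130 mm wide from x -65 mm; ahead of x -45 mm nothing is over 80 mm high, behind it rises to 241 mm.
- basket: Fixed round aluminium couscous basket, open on top, perforated floor, on the other side of the board from the grater. Origin at the centre of its underside, on the counter. 100 mm high, rim 150 mm across outside, wall 3 mm, foot 120 mm. Two loop handles on its x and -x sides reach 100 mm from the axis, 87 mm high at most.
- salt_bowl: Fixed white bowl, 108 mm wide, on a fixed board 180 x 340 x 18 mm. Origin: centre of its underside, on the board's top, 18 mm over the counter. y runs along the board's long edge to the left, x to the back. Flat dark lid, 112 mm wide, top at z 69 mm, centred; free hinge at the back, tab in front. 30 mm gaps put the yellow jar at y 107 and the red at y 183 mm (x 0, z 0).
- basket_lid: Loose round aluminium lid, 164 mm wide, 180 g. Origin at the centre of its underside. Its lowest part is a collar 124 mm wide, 8 mm deep, that goes inside the basket's rim; the flange above rests on the rim: seated, its origin is 92 mm above the basket's. Low dome to 26 mm; black knob on the axis, 28 mm in diameter, from 31 to 62 mm above the origin.
- dish: Loose small stainless steel dish, round, straight walls, open on top, 58 mm outside diameter, 36 mm high, wall 2 mm. Origin at the centre of its underside. 70 g.
- red_jar: Loose spice jar (harissa) with red cap and dark red contents. Round, 46 mm diameter to 50 mm height, cap 43 mm diameter from 55 to 75 mm (the top). Origin at the centre of its underside. 150 g.
- yellow_jar: Loose spice jar (turmeric) with yellow cap and ochre contents. Same sizes as the red jar: 46 mm diameter, 75 mm high. Origin at the centre of its underside. 150 g.
- spoon: Loose green plastic measuring spoon, 100 mm long, 25 g, lying level. Origin at mid-length, level with its underside; x points from handle to bowl. Round bowl 36 mm wide, 16 mm high, centred at x 32 mm. Flat handle 14 mm wide, 5 mm thick, x -50 to 15 mm, its top at 16 mm, a foot at its end. Centre of mass within 10 mm of the origin.
- oil_bottle: Bystander: loose green glass oil bottle, 60 mm diameter, 190 mm high, at the far left or right of the work. Origin at the centre of its underside. Leave alone.
- mortar: Bystander: loose brass mortar with pestle, 84 mm across, about 120 mm high, at the far left or right of the work. Origin at the centre of its underside. Leave alone.

How it is judged:
By the outcome, as a careful person would: the job done as asked, in the order asked, and still so for the second after the job is handed in, with the robot touching nothing.
It also fails if it takes over 136 s, if anything falls off the work surface, if the arm or the gripper's body presses on something with over 40 N, if the wrist force passes 120 N, or if a joint passes its speed limit or range.

### The arm

A 6-joint arm with a two-finger parallel gripper is mounted at the origin on the work surface. World frame = base frame: x ahead of the robot, y to its left, z up, the work surface at z = 0. Lengths are in m, angles in rad, forces in N, time in s.
With the tool pointing down it reaches from about 0.35 to 0.775 m from the base axis. Payload 7.3 kg.
Tool frame: the origin (TCP) lies between the finger pads; the fingertips stand 25 mm ahead of it and the grasp point (between the pads) lies 6 mm ahead of it; y points along the fingers, z is the direction in which the jaws open and shut, and the axes are right-handed (so a half turn about y gives the same grasp; the last joint's range is limited). The gripper opens to 92 mm and grips with 3 to 60 N. Pads are 19 mm wide; open, the fingers measure 130 mm over their backs; the gripper's body (75 mm by 190 mm) begins 47 mm behind the grasp point.
Start: joints at [-1.444, 0.342, 1.524, -0, 1.275, -0.146], TCP at [0.141, -0.506, 0.252] pointing down, gripper open.
Joint ranges: [-2.53, 2.53], [-0.77, 2.02], [0.04, 2.7], [-1, 4.14], [0.28, 2.66], [-3.11, 3.11]. Speed limits (rad/s): [2.57, 2.57, 3.14, 3.14, 3.14, 3.14].

### API

Orientations are given as [roll, pitch, yaw] about the fixed x, y, z axes, in that order (R = Rz(yaw) Ry(pitch) Rx(roll)).
In Python, from cell import sensors, read_camera, hand_in gives the robot as it stands. The module is installed in compiled form; this text tells all that it offers.
- The arm moves only by the tool send_rows, never from a script. Its argument "motion" is a list that holds one entry, the list of rows, each a list of 4 numbers: the shift along the tool's x, y, z in m, then the turn about the tool's y in degrees. In form: [[[tx, ty, tz, twist], ...]]. A call has 1 to 8 rows; each row is the pose to reach, as a shift and turn from the pose measured when the call began, along the tool's axes at that moment; what a row does not reach only later rows make up. A row lasts 1/10 s, in which the tool goes at most 50 mm and 8.59 degrees, less where a joint would pass 70% of its speed; a pose out of reach is approached as far as the arm can. A call with a gripper value outside its range is refused whole. "gripper" is the opening, from 0 (shut) to 1 (fully open), set as the call begins (left out, the last holds). The fingers move at their own pace and stop on an object; "grip_force" is the grip in N (left out, the last holds). Time passes only in rows, so rows that repeat a pose let the fingers close. It gives the time, the measured TCP pose, the force and the opening at its end, in the units of the state.
- sensors.observe(): the state, without advancing time (a new reading comes with each control period).
- read_camera(name): name is "scene" or "top"; returns a dict with "frame" (420x560x3 uint8, red, green, blue), "fx", "fy", "cx", "cy" (pixels), "extrinsics" (4x4, takes a point from world to camera coordinates). Camera axes: x right, y up, looking along -z (the intrinsics and any distortion apply to the point x, -y, -z); pixel columns grow to the right and rows downward; lengths in m; the calibration is good to about 2 mm. A picture is of the moment at which its call begins. There is no depth.
- hand_in(): hands the job in, once; it reports no verdict.
The state is a dict: "time": time; "qpos": joint angles; "qvel": joint speeds; "joint_efforts": joint torques, N m; "tool_pos": TCP position; "tool_rot": TCP orientation; "contact_force": force on the tool from outside, world axes, zero at the start; "torque": the same for the moment, N m; "opening": finger opening in m.
Only numpy, scipy, OpenCV 4.12 (cv2) and the standard library are available. Lean on these libraries where they do the work, as an engineer would, in place of code of your own. Each camera call takes 0.05 s, during which the arm holds its last target.

## Working session

There is one attempt and no reset: what is moved stays moved. The work goes in short steps, Python scripts to look and compute and a tool call to move; the robot and the scene stay as the last step left them, time stands still between calls to the robot, and variables do not carry over. Pictures are saved under pics/ and viewed, and the job is handed in when it is done.

Besides the shell and the picture viewer there is one more tool, called as name(argument=value, ...), one argument or row to a line, values as JSON. send_rows: Moves the arm, as the interface text tells. Its arguments: {"type":"object","properties":{"motion":{"type":"array"},"gripper":{"type":"number"},"grip_force":{"type":"number"}},"required":["motion"]}

```bash
mkdir -p pics
python3 - <<'E'
from cell import sensors, read_camera
import cv2,json,numpy as np,pickle
for n in("scene","top"):
    c=read_camera(n); pickle.dump(c,open(f"pics/{n}0.pkl","wb"))
    cv2.imwrite(f"pics/{n}0.png",cv2.resize(c["frame"][:,:,::-1],(800,600),interpolation=cv2.INTER_CUBIC))
    print(n,{k:v for k,v in c.items() if k not in("frame","extrinsics")});print(np.round(c["extrinsics"],4))
print(sensors.observe())
E
```

```text
scene {'fx': 467.8999577245526, 'fy': 467.8999577245526, 'cx': 279.4882195805362, 'cy': 203.10392751103595}
[[ 2.2860e-01  9.7350e-01  5.0000e-04 -1.2540e-01]
 [-6.4370e-01  1.5080e-01  7.5020e-01  3.0110e-01]
 [ 7.3030e-01 -1.7180e-01  6.6120e-01 -1.6715e+00]
 [ 0.0000e+00  0.0000e+00  0.0000e+00  1.0000e+00]]
top {'fx': 492.7980921269596, 'fy': 492.7980921269596, 'cx': 281.3159716288461, 'cy': 210.86513776666334}
[[-0.014  -0.9999 -0.0048  0.0217]
 [ 0.998  -0.0142  0.062  -0.4833]
 [-0.0621 -0.0039  0.9981 -1.7345]
 [ 0.      0.      0.      1.    ]]
{'time': 0.1, 'qpos': array([-1.44398004e+00,  3.42672046e-01,  1.52491888e+00,  2.49273707e-05,
        1.27539757e+00, -1.46001782e-01]), 'qvel': array([ 0.00068297, -0.00082434, -0.00250422,  0.00032393,  0.00025467,
        0.00200943]), 'joint_efforts': array([ 4.05350802e-04, -4.32006776e+01, -2.44692349e+01,  7.17993546e-02,
        5.25965681e-02, -5.92065226e-05]), 'tool_pos': array([ 0.14144501, -0.50524872,  0.25110549]), 'tool_rot': array([-1.57217385e+00,  2.26655279e-04, -2.86878201e+00]), 'contact_force': array([ 0.28531187, -1.14079372,  0.17394058]), 'torque': array([-0.00673195,  0.00987761,  0.05624632]), 'opening': 0.09166673757866729}
```

View pics/scene0.png

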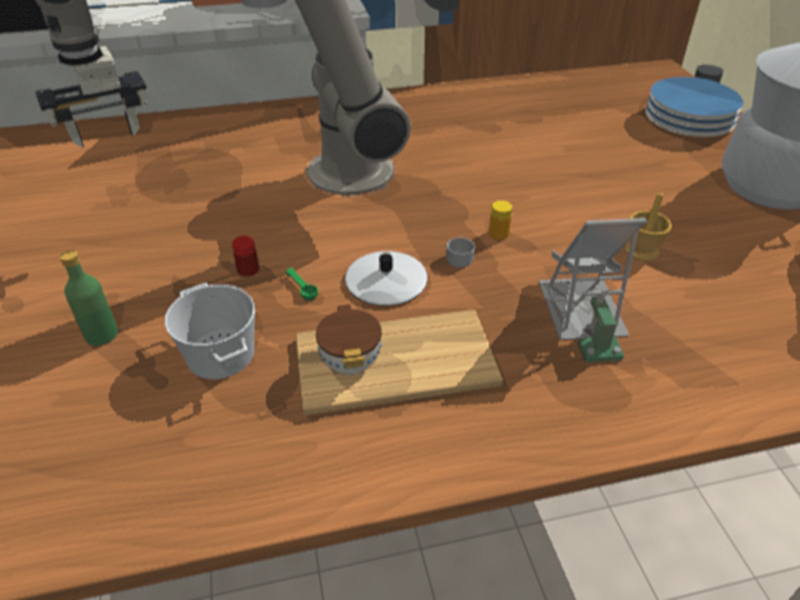

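View pics/top0.png

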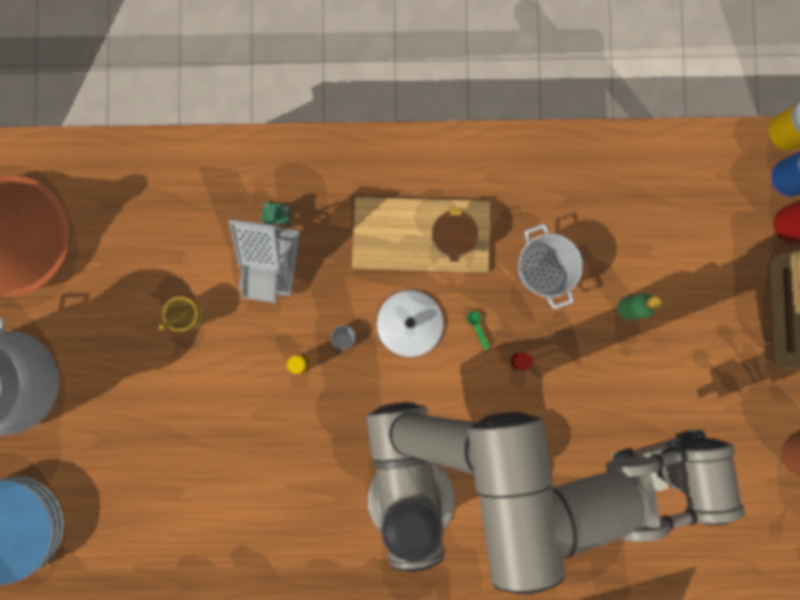

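```bash
cat > h.py <<'E'
import numpy as np,cv2,pickle
from scipy.optimize import least_squares
def proj(c,P):
    P=np.atleast_2d(P); E=c["extrinsics"]; q=P@E[:3,:3].T+E[:3,3]
    return np.c_[c["cx"]+c["fx"]*q[:,0]/-q[:,2], c["cy"]+c["fy"]*-q[:,1]/-q[:,2]]
def back(c,uv,z):
    E=c["extrinsics"];R=E[:3,:3];o=-R.T@E[:3,3]
    uv=np.atleast_2d(uv); d=np.c_[(uv[:,0]-c["cx"])/c["fx"],-(uv[:,1]-c["cy"])/c["fy"],-np.ones(len(uv))]@R
    return o+d*((z-o[2])/d[:,2])[:,None]
def load(k=0): return pickle.load(open(f"pics/top{k}.pkl","rb")),pickle.load(open(f"pics/scene{k}.pkl","rb"))
def crop(c,u0,v0,u1,v1,fn,s=None,pts=()):
    s=s or min(800/(u1-u0),600/(v1-v0))
    im=cv2.resize(np.ascontiguousarray(c["frame"][v0:v1,u0:u1,::-1]),None,fx=s,fy=s,interpolation=cv2.INTER_CUBIC)
    for p,col in pts:
        for u,v in p: cv2.circle(im,(int((u+.5-u0)*s),int((v+.5-v0)*s)),1,col,-1)
    cv2.imwrite(fn,im); return s
def circ(x,y,z,r,n=72):
    a=np.linspace(0,2*np.pi,n,endpoint=False); return np.c_[x+r*np.cos(a),y+r*np.sin(a),z+0*a]
E
python3 - <<'E'
from h import *
t,s=load()
print(crop(t,150,130,420,275,"pics/t1.png"),crop(s,40,120,480,300,"pics/s1.png"))
print(crop(s,100,160,360,300,"pics/s2.png"))
E
```

```text
2.962962962962963 1.8181818181818181
3.076923076923077
```

View pics/t1.png

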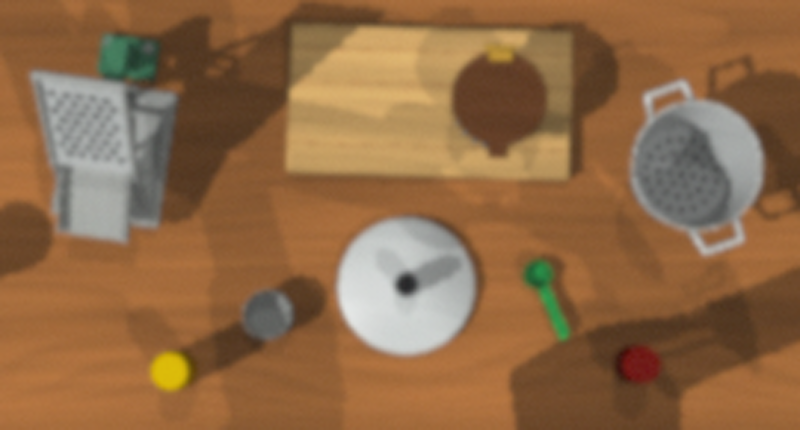

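View pics/s2.png

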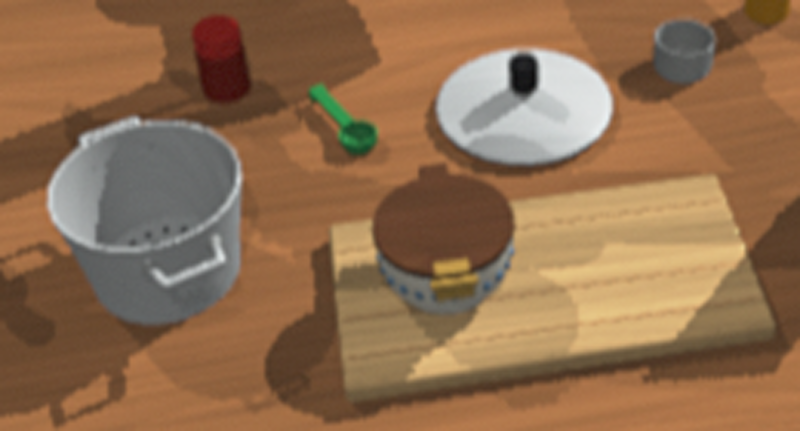

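```bash
cat >> h.py <<'E'
def gradmap(c):
    f=cv2.GaussianBlur(c["frame"],(0,0),0.8).astype(np.float32)
    gx=cv2.Sobel(f,cv2.CV_32F,1,0);gy=cv2.Sobel(f,cv2.CV_32F,0,1)
    g=np.sqrt(gx**2+gy**2).max(2); return np.minimum(g,150)
def samp(g,uv): return cv2.remap(g,uv[:,:1].astype(np.float32),uv[:,1:].astype(np.float32),cv2.INTER_LINEAR).ravel()
def fit(cams,gs,model,x0,steps):
    # coarse-to-fine coordinate search via Nelder-Mead on summed edge strength
    from scipy.optimize import minimize
    def f(p): return -sum(samp(g,proj(c,model(p))).mean() for c,g in zip(cams,gs))
    best=None
    rng=np.random.default_rng(0)
    c=[np.array(x0)]+[np.array(x0)+rng.uniform(-1,1,len(x0))*steps for _ in range(150)]
    c=sorted(c,key=f)[:8]
    for k in c:
        r=minimize(f,k,method="Nelder-Mead",options=dict(initial_simplex=np.vstack([k]+[k+np.eye(len(k))[i]*np.array(steps)*.2 for i in range(len(k))])))
        if best is None or r.fun<best.fun: best=r
    return best
E
cat > m1.py <<'E'
from h import *
t,s=load()
G=[gradmap(t),gradmap(s)]
def b(u,v,z): return back(t,[150+u/2.963-.5,130+v/2.963-.5],z)[0,:2]
res={}
for n,uv,z,r in [("lid",(406,285),.009,.082),("knob",(406,283),.062,.014),("basket",(697,165),.1,.075),("saltlid",(498,102),.087,.056),("dish",(268,315),.036,.029),("yellow",(171,370),.075,.0215),("red",(639,364),.075,.0215)]:
    x0=b(*uv,z); m=lambda p:circ(p[0],p[1],z,r)
    o=[fit([t],G[:1],m,x0,[.008,.008]),fit([s],G[1:],m,x0,[.012,.012]),fit([t,s],G,m,x0,[.008,.008])]
    res[n]=(o[2].x,z,r)
    print(n,np.round(x0,4),*[(np.round(q.x,4),round(q.fun)) for q in o])
def rect(p,z,hx,hy):
    a=np.linspace(-1,1,40);e=np.ones(40)
    q=np.vstack([np.c_[a*hx,e*hy],np.c_[a*hx,-e*hy],np.c_[e*hx,a*hy],np.c_[-e*hx,a*hy]])
    C,S=np.cos(p[2]),np.sin(p[2]);return np.c_[p[0]+C*q[:,0]-S*q[:,1],p[1]+S*q[:,0]+C*q[:,1],np.full(len(q),z)]
x0=[*b(430,102,.018),0]
m=lambda p:rect(p,.018,.09,.17)
for cs,gs in(([t],G[:1]),([s],G[1:]),([t,s],G)):
    o=fit(cs,gs,m,x0,[.01,.01,.06]);print("board",np.round(o.x,4),o.fun)
P=[(proj(t,circ(*v[0],v[1],v[2])),(0,255,0)) for v in res.values()]+[(proj(t,m(o.x)),(255,0,255))]
crop(t,150,130,420,275,"pics/t2.png",pts=P)
P=[(proj(s,circ(*v[0],v[1],v[2])),(0,255,0)) for v in res.values()]+[(proj(s,m(o.x)),(255,0,255))]
crop(s,100,130,400,300,"pics/s3.png",pts=P)
E
python3 m1.py
```

```text
lid [ 0.4309 -0.0029] (array([ 0.4284, -0.004 ]), -150) (array([ 0.4329, -0.0016]), -150) (array([ 0.4322, -0.0022]), -300)
knob [ 0.4315 -0.0026] (array([ 0.4286, -0.0019]), -150) (array([ 0.4231, -0.0022]), -138) (array([ 0.4272, -0.001 ]), -284)
basket [ 0.5604 -0.3367] (array([ 0.5584, -0.3348]), -138) (array([ 0.5596, -0.3371]), -135) (array([ 0.5586, -0.3359]), -268)
saltlid [ 0.6383 -0.1117] (array([ 0.6395, -0.1132]), -124) (array([ 0.6522, -0.1127]), -129) (array([ 0.6466, -0.1122]), -224)
dish [0.3969 0.1607] (array([0.3964, 0.16  ]), -126) (array([0.4075, 0.1636]), -105) (array([0.3988, 0.1603]), -201)
yellow [0.3347 0.2695] (array([0.3334, 0.2705]), -150) (array([0.3394, 0.2724]), -150) (array([0.3356, 0.2729]), -293)
red [ 0.3341 -0.2691] (array([ 0.3326, -0.2724]), -87) (array([ 0.3432, -0.2716]), -93) (array([ 0.3388, -0.2714]), -155)
board [ 0.6503 -0.0348 -0.0453] -124.8592300415039
board [ 0.6581 -0.0335 -0.0493] -119.00975036621094
board [ 0.653  -0.0336 -0.0538] -222.21011352539062
```

View pics/t2.png

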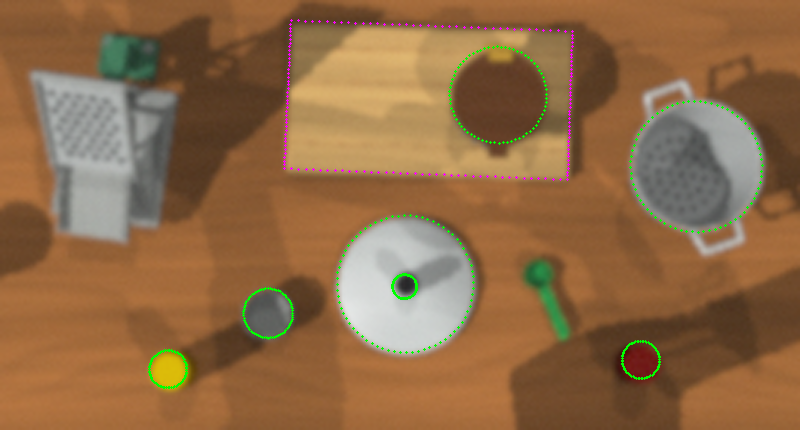

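View pics/s3.png

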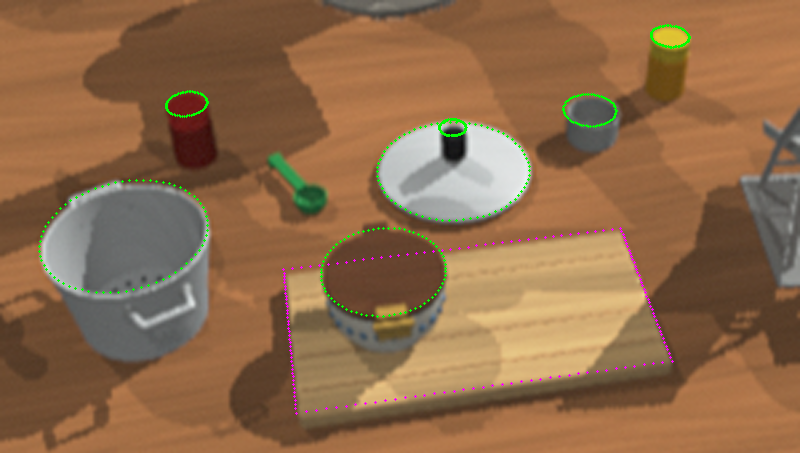

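```bash
sed -i 's/return np.minimum(g,150)/return g/; s/(0,0),0.8/(0,0),1.0/' h.py
cat > m2.py <<'E'
from h import *
import sys
def edgefit(c,z,r,x0,f=None,it=6,w=4.0,zlo=None):
    # circle boundary: subpixel edge along normals, robust lsq for x,y
    im=cv2.GaussianBlur(c["frame"],(0,0),0.7).astype(np.float32)
    p=np.array(x0,float); ww=w
    for k in range(it):
        P=circ(p[0],p[1],z,r,90);uv=proj(c,P);uo=proj(c,circ(p[0],p[1],z,r*1.02,90));n=uo-uv;n/=np.linalg.norm(n,axis=1)[:,None]
        d=np.arange(-ww,ww+.01,.25)
        q=uv[:,None]+n[:,None]*d[None,:,None]
        S=cv2.remap(im,q[...,0].astype(np.float32),q[...,1].astype(np.float32),cv2.INTER_LINEAR)
        g=np.linalg.norm(np.gradient(S,axis=1),axis=2)
        j=np.argmax(g,1);st=g[np.arange(90),j]
        e=d[j]
        J=np.stack([((proj(c,P+dd)-uv)*n).sum(1)/1e-3 for dd in(np.array([1e-3,0,0]),np.array([0,1e-3,0]))],1)
        wt=st*(np.abs(d[j])<ww-.1)
        sol=least_squares(lambda q:np.sqrt(wt)*(J@q-e),[0,0],loss="soft_l1",f_scale=2.0).x
        p+=sol; ww=max(2,ww*.8)
    return p,np.median(np.abs(e))
if __name__=="__main__":
    t,s=load()
    for n,z,r,x0 in [("lid",.009,.082,(.43,-.003)),("knob",.062,.014,(.43,-.002)),("basket",.1,.075,(.559,-.336)),("saltlid",.087,.056,(.642,-.112)),("dish",.036,.029,(.3968,.160)),("yellow",.075,.0215,(.335,.271)),("red",.075,.0215,(.334,-.270))]:
        print(n,*[(np.round(a,4),round(e,2)) for a,e in(edgefit(t,z,r,x0),edgefit(s,z,r,x0))])
    G=[gradmap(t),gradmap(s)]
    for nm,z,r,x0 in [("lid",.009,.082,(.43,-.003)),("basket",.1,.075,(.559,-.336)),("saltlid",.087,.056,(.642,-.112)),("dish",.036,.029,(.3968,.160)),("yellow",.075,.0215,(.335,.271)),("red",.075,.0215,(.334,-.270))]:
        m=lambda p:circ(p[0],p[1],z,r)
        print(nm,*[np.round(fit([c],[g],m,x0,[.008,.008]).x,4) for c,g in((t,G[0]),(s,G[1]))])
E
python3 m2.py
```

```text
lid (array([ 0.4293, -0.0029]), np.float64(0.25)) (array([ 0.4339, -0.0011]), np.float64(0.25))
knob (array([ 0.4301, -0.0044]), np.float64(0.5)) (array([ 0.4418, -0.0031]), np.float64(0.25))
basket (array([ 0.5605, -0.3367]), np.float64(0.75)) (array([ 0.564 , -0.3354]), np.float64(0.75))
saltlid (array([ 0.6418, -0.1145]), np.float64(0.38)) (array([ 0.6518, -0.1126]), np.float64(0.5))
dish (array([0.3962, 0.1606]), np.float64(0.25)) (array([0.4079, 0.1648]), np.float64(0.5))
yellow (array([0.3331, 0.2715]), np.float64(0.25)) (array([0.3386, 0.2729]), np.float64(0.25))
red (array([ 0.3334, -0.2717]), np.float64(0.25)) (array([ 0.3426, -0.2713]), np.float64(0.25))
lid [ 0.4295 -0.0027] [ 0.4337 -0.0009]
basket [ 0.5608 -0.3358] [ 0.5602 -0.3362]
saltlid [ 0.6394 -0.1134] [ 0.6526 -0.1126]
dish [0.3968 0.1599] [0.408  0.1643]
yellow [0.3333 0.271 ] [0.3397 0.2723]
red [ 0.3326 -0.2726] [ 0.3434 -0.2715]
```

```bash
cat > go.py <<'E'
from cell import sensors
import numpy as np,sys
from scipy.spatial.transform import Rotation as R
def st():
    o=sensors.observe(); return o
def go(x,y,z,yaw=None):
    "print shift in tool axes to bring TCP to world x,y,z, yaw deg"
    o=st(); M=R.from_euler("xyz",o["tool_rot"]).as_matrix()
    d=M.T@(np.array([x,y,z])-o["tool_pos"])
    tw=0 if yaw is None else -((yaw-np.degrees(o["tool_rot"][2])+180)%360-180)
    print("t",round(o["time"],2),"pos",np.round(o["tool_pos"],4),"rot",np.round(np.degrees(o["tool_rot"]),2),"open",round(o["opening"],4),"F",np.round(o["contact_force"],1),"q",np.round(o["qpos"],2))
    print("shift",np.round(d,4),"twist",round(tw,1))
if __name__=="__main__": go(*map(float,sys.argv[1:]))
E
python3 go.py .43 -.003 .2 -90
```

```text
t 0.1 pos [ 0.1414 -0.5052  0.2511] rot [-9.0080e+01  1.0000e-02 -1.6437e+02] open 0.0917 F [ 0.3 -1.1  0.2] q [-1.44  0.34  1.52  0.    1.28 -0.15]
shift [-0.4132  0.0518 -0.4059] twist -74.4
```

Run:
```python
from h import *
t,s=load()
print("bottle",back(t,[625/1.4286-.5,308/1.4286-.5],.03),"mortar",back(t,[180/1.4286-.5,315/1.4286-.5],.06))
print(proj(s,[0,0,0]),proj(t,[0,0,0]))
crop(s,200,80,300,150,"pics/b.png")
crop(t,155,145,215,210,"pics/g.png");crop(s,370,145,460,260,"pics/g2.png")
```

```text
bottle [[ 0.45993329 -0.5317551   0.03      ]] mortar [[0.45679215 0.55424234 0.06      ]]
[[244.39509213 118.80843705]] [[287.48146375 348.17567182]]
```

View pics/b.png

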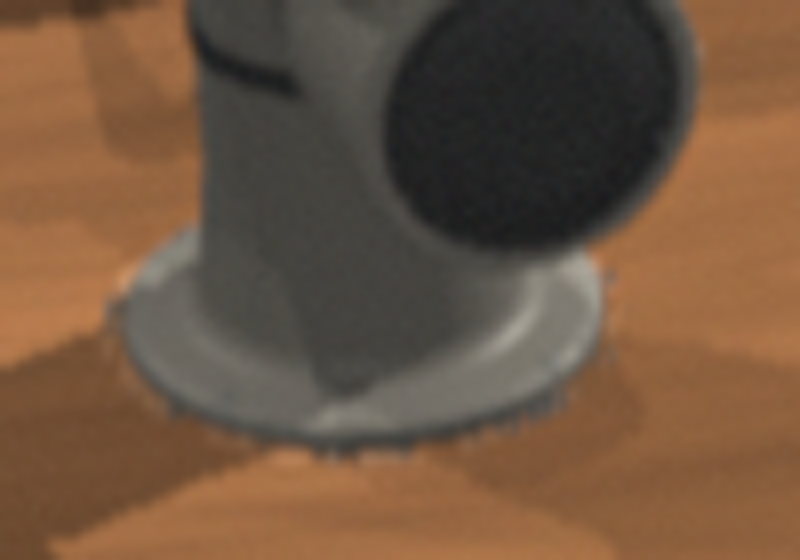

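View pics/g.png

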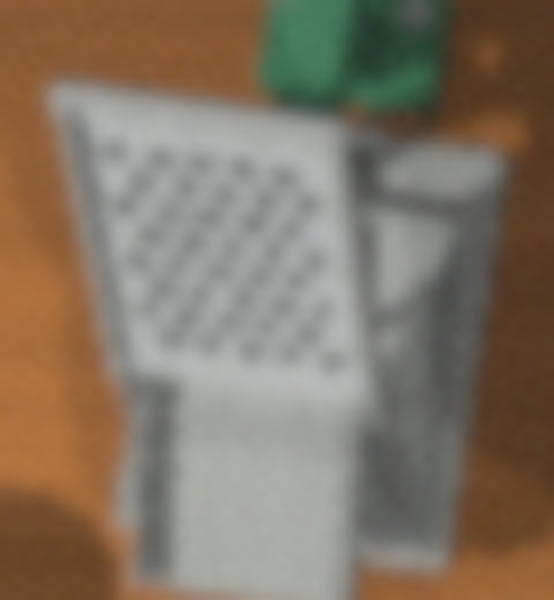

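View pics/g2.png

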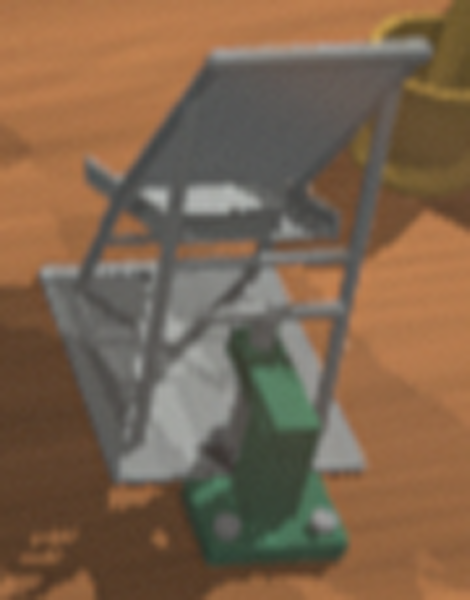

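send_rows(
  motion=[
    [[-0.05, 0.006, -0.05, -8], [-0.1, 0.012, -0.1, -16], [-0.15, 0.018, -0.15, -24], [-0.2, 0.025, -0.2, -32], [-0.25, 0.03, -0.25, -40], [-0.3, 0.036, -0.3, -48], [-0.35, 0.04, -0.35, -56], [-0.413, 0.052, -0.406, -64]],
  ],
  gripper=1,
)

```text
time: 0.9
tool_pos: [0.3381, -0.1568, 0.2174]
tool_rot: [-1.571, 0.001, -1.747]
contact_force: [1.0, -0.9, -0.4]
opening: 0.0917
```

```bash
python3 go.py .431 -.002 .056 -90
```

```text
t 0.9 pos [ 0.3381 -0.1568  0.2174] rot [-9.0000e+01  6.0000e-02 -1.0007e+02] open 0.0917 F [ 1.  -0.9 -0.4] q [-0.64  0.1   1.95  0.    1.09 -0.47]
shift [-0.1685  0.1616  0.0644] twist -10.1
```

send_rows(
  motion=[
    [[-0.04, 0.02, 0.016, -4], [-0.08, 0.04, 0.032, -8], [-0.12, 0.06, 0.048, -10.1], [-0.169, 0.08, 0.064, -10.1], [-0.169, 0.1, 0.064, -10.1], [-0.169, 0.13, 0.064, -10.1], [-0.169, 0.16, 0.064, -10.1], [-0.169, 0.1615, 0.064, -10.1]],
  ],
)

```text
time: 1.7
tool_pos: [0.4283, -0.0008, 0.0533]
tool_rot: [-1.578, 0.002, -1.57]
contact_force: [-0.8, 0.6, 0.1]
opening: 0.0912
```

```bash
python3 go.py .431 -.002 .056 -90;  python3 - <<'E'
from cell import read_camera
from h import *
import pickle
for n in("top","scene"): pickle.dump(read_camera(n),open(f"pics/{n}1.pkl","wb"))
t,s=load(1)
crop(t,220,150,360,255,"pics/t3.png");crop(s,180,110,320,215,"pics/s4.png")
E
```

```text
t 1.7 pos [ 0.4283 -0.0008  0.0533] rot [-90.39   0.14 -89.95] open 0.0912 F [-0.8  0.6  0.1] q [-0.18  0.47  2.02  0.    0.67 -0.18]
shift [ 0.0012 -0.0027  0.0027] twist 0.1
```

View pics/s4.png

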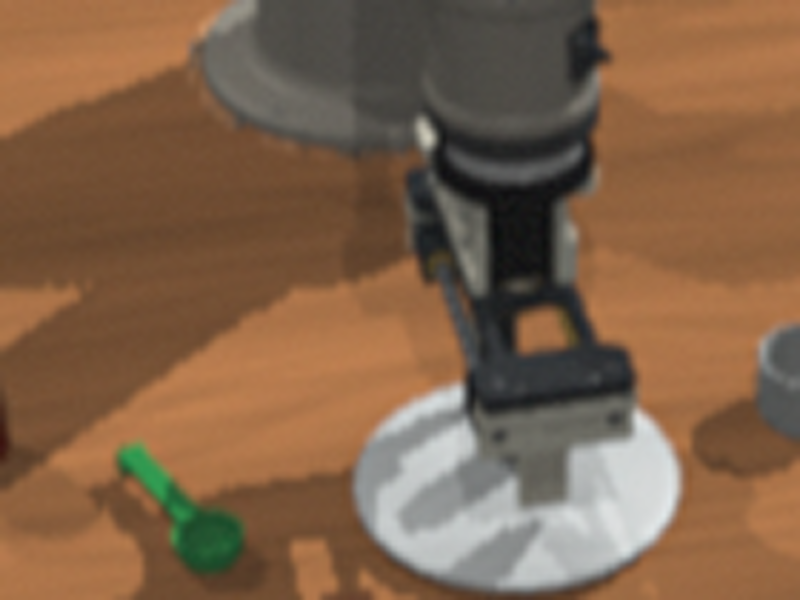

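send_rows(
  motion=[
    [[0.001, -0.003, 0, 0], [0.001, -0.003, 0, 0], [0.001, -0.003, 0, 0], [0.001, -0.003, 0, 0], [0.001, -0.003, 0, 0], [0.001, -0.003, 0, 0], [0.001, -0.003, 0, 0], [0.001, -0.003, 0, 0]],
  ],
  gripper=0,
  grip_force=25,
)

```text
time: 2.6
tool_pos: [0.4304, -0.0024, 0.059]
tool_rot: [-1.572, 0.001, -1.57]
contact_force: [1.5, 0.0, -0.5]
opening: 0.0322
```

```bash
python3 go.py .431 -.002 .056 -90
```

```text
t 2.6 pos [ 0.4304 -0.0024  0.059 ] rot [-9.009e+01  8.000e-02 -8.998e+01] open 0.0322 F [ 1.5  0.  -0.5] q [-0.18  0.46  2.01  0.    0.68 -0.19]
shift [-0.0004  0.003   0.0006] twist 0.0
```

send_rows(
  motion=[
    [[0, 0, 0, 0], [0, 0, 0, 0], [0, 0, 0, 0], [0, 0, 0, 0]],
  ],
)

```text
time: 3.0
tool_pos: [0.4305, -0.0024, 0.059]
tool_rot: [-1.572, 0.001, -1.57]
contact_force: [0.8, -1.1, -0.8]
opening: 0.0274
```

```bash
python3 go.py .431 -.002 .056 -90;  python3 - <<'E'
from cell import read_camera
from m2 import *
import pickle
for n in("top","scene"): pickle.dump(read_camera(n),open(f"pics/{n}1.pkl","wb"))
t,s=load(1)
for c in(t,s): print(edgefit(c,.009,.082,(.431,-.002)))
E
```

```text
t 3.0 pos [ 0.4305 -0.0024  0.059 ] rot [-9.007e+01  8.000e-02 -8.997e+01] open 0.0274 F [ 0.8 -1.1 -0.8] q [-0.18  0.46  2.01  0.    0.68 -0.19]
shift [-0.0004  0.003   0.0005] twist 0.0
(array([ 0.42411685, -0.00805295]), np.float64(1.0))
(array([ 0.43250345, -0.00160398]), np.float64(0.25))
```

send_rows(
  motion=[
    [[0, -0.015, 0, 0], [0, -0.04, 0, 0], [0, -0.07, 0, 0], [0.01, -0.1, 0.004, 0], [0.03, -0.13, 0.012, 0], [0.06, -0.145, 0.024, 0], [0.09, -0.145, 0.036, 0], [0.12, -0.145, 0.048, 0]],
  ],
)

```text
time: 3.9
tool_pos: [0.4787, -0.1236, 0.2041]
tool_rot: [-1.572, 0.001, -1.57]
contact_force: [0.2, 0.6, -2.0]
opening: 0.0273
```

```bash
python3 go.py .5615 -.3365 .204 -90
```

```text
t 3.9 pos [ 0.4787 -0.1236  0.2041] rot [-9.007e+01  8.000e-02 -8.996e+01] open 0.0273 F [ 0.2  0.6 -2. ] q [-0.41  0.33  1.68  0.    1.13 -0.41]
shift [ 0.213  -0.0003  0.0826] twist 0.0
```

send_rows(
  motion=[
    [[0.03, 0, 0.012, 0], [0.06, 0, 0.024, 0], [0.09, 0, 0.036, 0], [0.12, 0, 0.048, 0], [0.15, 0, 0.059, 0], [0.18, 0, 0.07, 0], [0.205, 0, 0.08, 0], [0.213, 0, 0.083, 0]],
  ],
)

```text
time: 4.7
tool_pos: [0.5617, -0.3386, 0.2023]
tool_rot: [-1.574, 0.002, -1.572]
contact_force: [0.7, -0.2, -1.4]
opening: 0.0272
```

send_rows(
  motion=[
    [[0, 0.005, 0, 0], [0, 0.015, 0, 0], [0, 0.02, 0, 0]],
  ],
)

```text
time: 5.0
tool_pos: [0.5608, -0.3369, 0.1806]
tool_rot: [-1.576, 0.004, -1.571]
contact_force: [-0.1, 0.9, -2.3]
opening: 0.0275
```

```bash
python3 go.py .5615 -.3365 .152 -90;  python3 - <<'E'
from cell import read_camera
from h import *
import pickle
for n in("top","scene"): pickle.dump(read_camera(n),open(f"pics/{n}2.pkl","wb"))
t,s=load(2)
crop(t,320,140,440,230,"pics/t4.png");crop(s,80,110,240,280,"pics/s5.png")
E
```

```text
t 5.0 pos [ 0.5608 -0.3369  0.1806] rot [-90.3    0.24 -90.02] open 0.0275 F [-0.1  0.9 -2.3] q [-0.66  0.64  1.23  0.    1.28 -0.66]
shift [-0.0003  0.0286  0.0008] twist -0.0
```

View pics/s5.png

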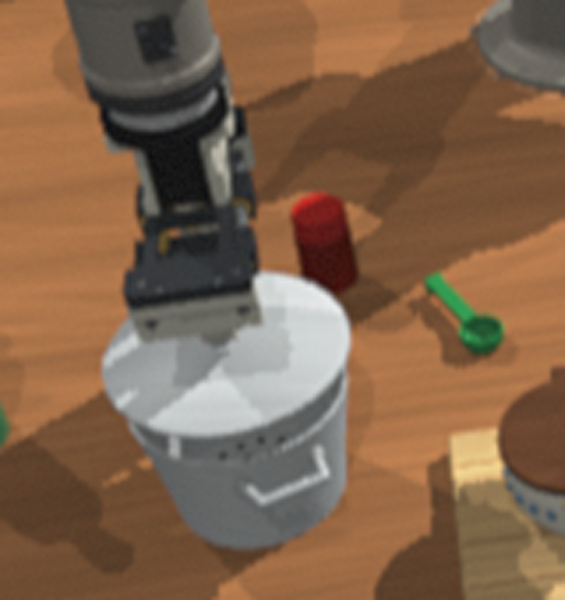

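View pics/t4.png

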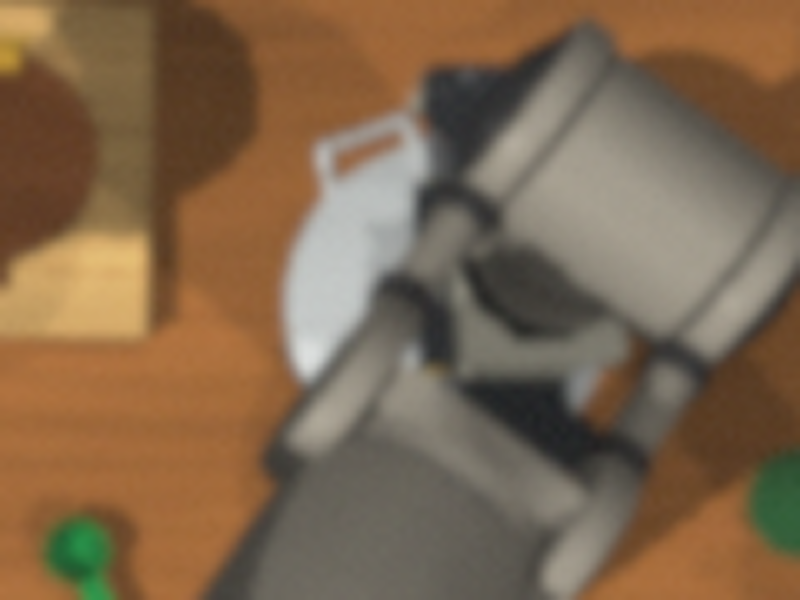

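The lid is held level just above the rim (scene crop, lid centre about (227,355) over the basket mouth). I'll lower it now.

send_rows(
  motion=[
    [[0, 0.007, 0.001, 0], [0, 0.014, 0.001, 0], [0, 0.021, 0.001, 0], [0, 0.025, 0.001, 0], [0, 0.028, 0.001, 0], [0, 0.029, 0.001, 0], [0, 0.029, 0.001, 0], [0, 0.029, 0.001, 0]],
  ],
)

```text
time: 5.9
tool_pos: [0.5619, -0.3371, 0.1523]
tool_rot: [-1.575, 0.004, -1.571]
contact_force: [0.4, 0.2, -2.3]
opening: 0.0275
```

```bash
python3 go.py .5615 -.3365 .151 -90
```

```text
t 5.9 pos [ 0.5619 -0.3371  0.1523] rot [-90.27   0.2  -90.01] open 0.0275 F [ 0.4  0.2 -2.3] q [-0.66  0.67  1.26 -0.    1.22 -0.66]
shift [-0.0006  0.0013 -0.0004] twist -0.0
```

Not yet in contact; a little further, then release.

send_rows(
  motion=[
    [[0, 0.001, 0, 0], [0, 0.002, 0, 0], [0, 0.002, 0, 0], [0, 0.002, 0, 0]],
  ],
)

```text
time: 6.3
tool_pos: [0.5621, -0.3372, 0.151]
tool_rot: [-1.575, 0.003, -1.571]
contact_force: [-2.9, 0.7, 4.6]
opening: 0.0276
```

send_rows(
  motion=[
    [[0, 0, 0, 0], [0, 0, 0, 0], [0, 0, 0, 0], [0, 0, 0, 0], [0, 0, 0, 0], [0, 0, 0, 0], [0, 0, 0, 0], [0, 0, 0, 0]],
  ],
  gripper=0.8,
)

```text
time: 7.1
tool_pos: [0.5621, -0.3373, 0.151]
tool_rot: [-1.575, 0.003, -1.571]
contact_force: [0.5, -0.5, 0.1]
opening: 0.0731
```

send_rows(
  motion=[
    [[0, -0.02, 0, 0], [0, -0.05, 0, 0], [0, -0.08, 0, 0], [0, -0.12, 0, 0], [-0.05, -0.12, -0.03, 0], [-0.1, -0.12, -0.06, 0], [-0.15, -0.12, -0.09, 0], [-0.2, -0.12, -0.12, 0]],
  ],
)

```text
time: 7.9
tool_pos: [0.4584, -0.1645, 0.2719]
tool_rot: [-1.574, 0.003, -1.571]
contact_force: [0.4, 1.2, 0.4]
opening: 0.0734
```

```bash
python3 go.py .398 .1605 .2 -90;  python3 - <<'E'
from cell import read_camera
from m2 import *
import pickle
for n in("top","scene"): pickle.dump(read_camera(n),open(f"pics/{n}3.pkl","wb"))
t,s=load(3)
crop(t,320,140,440,230,"pics/t5.png");crop(s,80,160,240,280,"pics/s6.png")
for c in(t,s): print(edgefit(c,.101,.082,(.5615,-.3365)))
E
```

```text
t 7.9 pos [ 0.4584 -0.1645  0.2719] rot [-90.21   0.17 -90.04] open 0.0734 F [0.4 1.2 0.4] q [-0.5   0.26  1.59  0.    1.3  -0.5 ]
shift [-0.3248  0.0731 -0.0603] twist -0.0
(array([ 0.55914344, -0.33881949]), np.float64(0.25))
(array([ 0.56273057, -0.33605917]), np.float64(0.25))
```

View pics/s6.png

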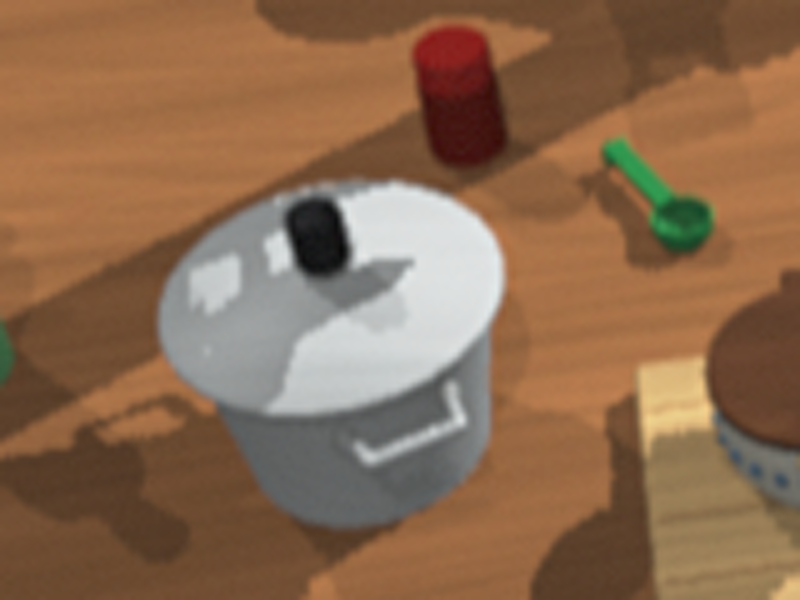

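View pics/t5.png

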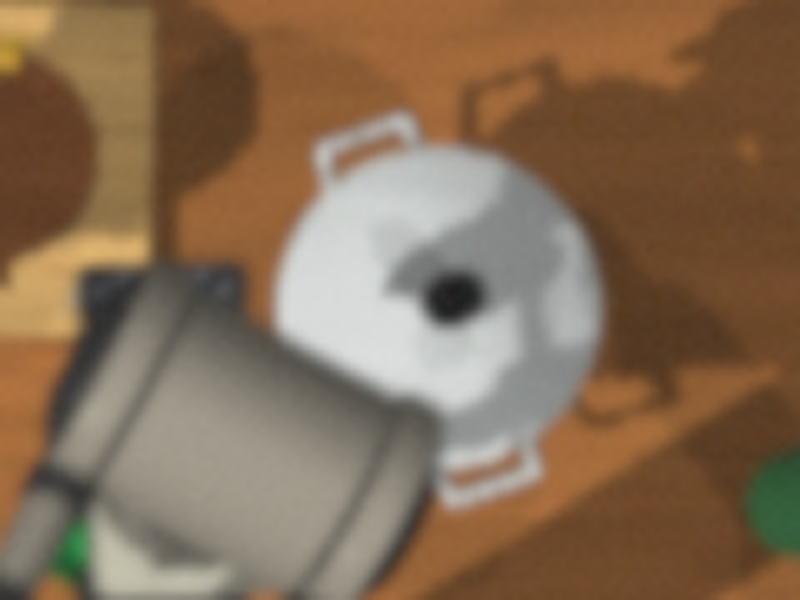

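Run:
```python
from h import *
t,s=load()
k=600/65
f=lambda p:[155+p[0]/k-.5,145+p[1]/k-.5]
k2=600/115
f2=lambda p:[370+p[0]/k2-.5,145+p[1]/k2-.5]
L=back(t,[f((135,580)),f((355,600))],.047);print("lip",L)
print("plate front L/R top",back(t,[f((115,520)),f((450,565))],.002))
print("plate scene frontR(left in img),frontL, backR, backL",back(s,[f2(p) for p in((40,268),(270,265),(118,480),(365,465))],.002))
```

```text
lip [[0.49949749 0.40616242 0.047     ]
 [0.49072959 0.32292667 0.047     ]]
plate front L/R top [[0.52623988 0.42439312 0.002     ]
 [0.50685231 0.29426285 0.002     ]]
plate scene frontR(left in img),frontL, backR, backL [[0.50775984 0.299205   0.002     ]
 [0.53443264 0.42429402 0.002     ]
 [0.67062705 0.27485062 0.002     ]
 [0.68925286 0.4008969  0.002     ]]
```

send_rows(
  motion=[
    [[-0.04, 0.01, -0.008, -8.4], [-0.08, 0.02, -0.016, -16.8], [-0.12, 0.03, -0.024, -25], [-0.16, 0.04, -0.032, -33], [-0.2, 0.05, -0.04, -42], [-0.24, 0.06, -0.048, -50], [-0.28, 0.07, -0.055, -58], [-0.3248, 0.073, -0.06, -67]],
  ],
  gripper=1,
)

```text
time: 8.8
tool_pos: [0.3945, 0.1648, 0.2007]
tool_rot: [-1.569, 0.008, -0.4]
contact_force: [0.9, -0.0, -0.9]
opening: 0.092
```

```bash
python3 go.py .398 .161 .1 -8.4;python3 - <<'E'
from cell import read_camera
from m2 import *
import pickle
for n in("top","scene"): pickle.dump(read_camera(n),open(f"pics/{n}4.pkl","wb"))
t,s=load(4)
crop(s,240,120,400,240,"pics/s7.png",pts=[(proj(s,circ(.398,.161,.036,.029)),(0,255,0)),(proj(s,circ(.398,.161,.0,.029)),(0,255,0)),(proj(s,circ(.3345,.272,.075,.0215)),(0,255,0)),(proj(s,circ(.3345,.272,.0,.023)),(0,255,0))])
E
```

```text
t 8.8 pos [0.3945 0.1648 0.2007] rot [-89.89   0.48 -22.94] open 0.092 F [ 0.9 -0.  -0.9] q [ 0.21  0.22  1.85  0.01  1.08 -0.96]
shift [ 0.0055  0.1006 -0.0023] twist -14.5
```

View pics/s7.png

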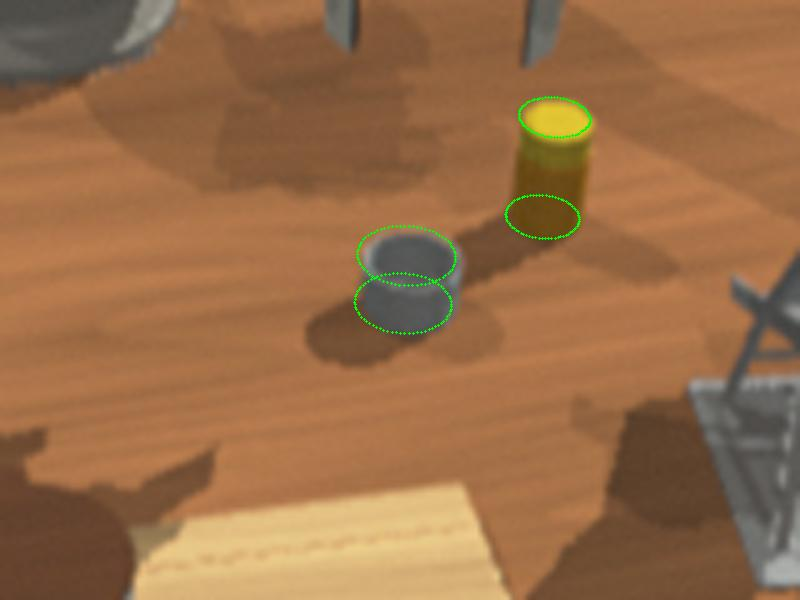

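send_rows(
  motion=[
    [[0.003, 0.01, -0.001, -8], [0.006, 0.04, -0.002, -14.5], [0.006, 0.07, -0.002, -14.5], [0.006, 0.1, -0.002, -14.5], [0.006, 0.13, -0.002, -14.5], [0.006, 0.155, -0.002, -14.5], [0.006, 0.168, -0.002, -14.5], [0.006, 0.168, -0.002, -14.5]],
  ],
)

```text
time: 9.7
tool_pos: [0.3976, 0.1637, 0.0316]
tool_rot: [-1.566, 0.01, -0.145]
contact_force: [0.2, 0.7, -0.1]
opening: 0.0918
```

```bash
python3 go.py .398 .161 .033 -8.4
```

```text
t 9.7 pos [0.3976 0.1637 0.0316] rot [-89.74   0.6   -8.3 ] open 0.0918 F [ 0.2  0.7 -0.1] q [ 0.21  0.51  2.03  0.01  0.61 -1.23]
shift [ 0.0007 -0.0014 -0.0026] twist 0.1
```

send_rows(
  motion=[
    [[0, 0, 0, 0], [0, 0, 0, 0], [0, 0, 0, 0], [0, 0, 0, 0], [0, 0, 0, 0], [0, 0, 0, 0], [0, 0, 0, 0], [0, 0, 0, 0]],
  ],
  gripper=0,
  grip_force=15,
)

```text
time: 10.5
tool_pos: [0.3979, 0.1637, 0.032]
tool_rot: [-1.566, 0.01, -0.145]
contact_force: [-0.3, -1.4, 6.6]
opening: 0.0569
```

```bash
python3 go.py .398 .161 .033 -8.4;python3 - <<'E'
from cell import read_camera
from m2 import *
import pickle
for n in("top","scene"): pickle.dump(read_camera(n),open(f"pics/{n}4.pkl","wb"))
t,s=load(4)
crop(s,240,120,400,240,"pics/s7.png",pts=[(proj(s,circ(.398,.1637,.036,.029)),(0,255,0)),(proj(s,circ(.398,.1637,.0,.029)),(0,255,0))])
E
```

```text
t 10.5 pos [0.3979 0.1637 0.032 ] rot [-89.73   0.55  -8.29] open 0.0569 F [-0.3 -1.4  6.6] q [ 0.21  0.51  2.03  0.01  0.61 -1.23]
shift [ 0.0005 -0.001  -0.0027] twist 0.1
```

View pics/s7.png

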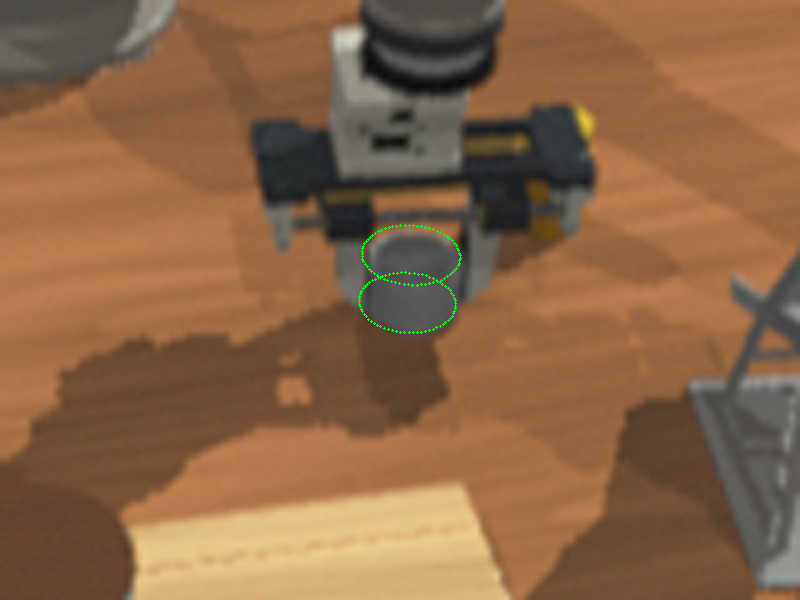

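send_rows(
  motion=[
    [[0, -0.015, 0, 0], [0, -0.035, 0.005, 0], [0.003, -0.05, 0.03, 0], [0.007, -0.05, 0.06, 0], [0.011, -0.05, 0.09, 0], [0.015, -0.05, 0.12, 0], [0.02, -0.05, 0.15, 0], [0.024, -0.05, 0.18, 0]],
  ],
)

```text
time: 11.4
tool_pos: [0.448, 0.3393, 0.0824]
tool_rot: [-1.566, 0.01, -0.145]
contact_force: [1.1, -0.4, -1.4]
opening: 0.057
```

send_rows(
  motion=[
    [[0.003, 0, 0.02, 0], [0.006, 0, 0.036, 0], [0.006, 0, 0.038, 0], [0.006, 0, 0.038, 0]],
  ],
)

```text
time: 11.8
tool_pos: [0.4589, 0.3758, 0.082]
tool_rot: [-1.567, 0.011, -0.144]
contact_force: [-0.0, -0.6, -1.1]
opening: 0.057
```

```bash
python3 go.py .4585 .372 .034 -8.4;python3 - <<'E'
from cell import read_camera
from m2 import *
import pickle
for n in("top","scene"): pickle.dump(read_camera(n),open(f"pics/{n}4.pkl","wb"))
t,s=load(4)
crop(t,140,150,260,240,"pics/t8.png");crop(s,330,120,490,240,"pics/s8.png")
E
```

```text
t 11.8 pos [0.4589 0.3758 0.082 ] rot [-89.8    0.63  -8.24] open 0.057 F [-0.  -0.6 -1.1] q [ 0.55  0.64  1.53  0.01  0.97 -0.88]
shift [ 0.0007  0.048  -0.004 ] twist 0.2
```

View pics/s8.png

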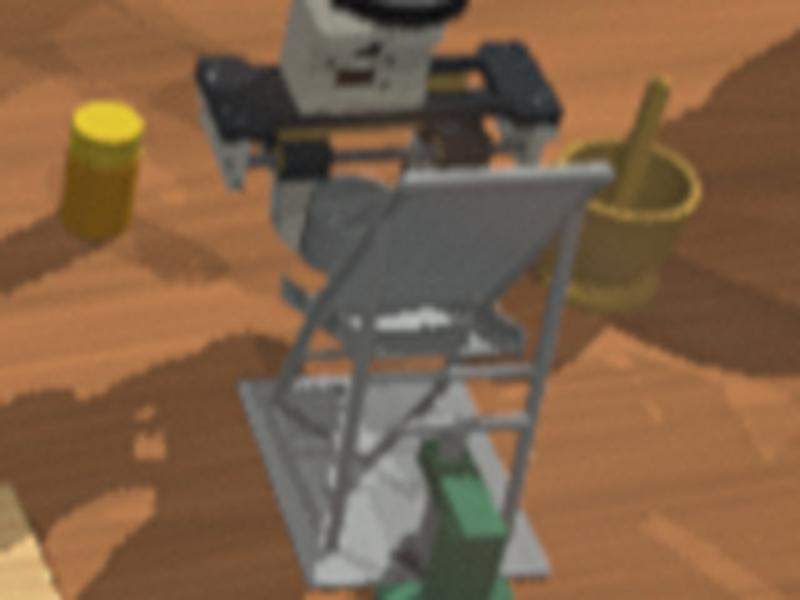

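View pics/t8.png

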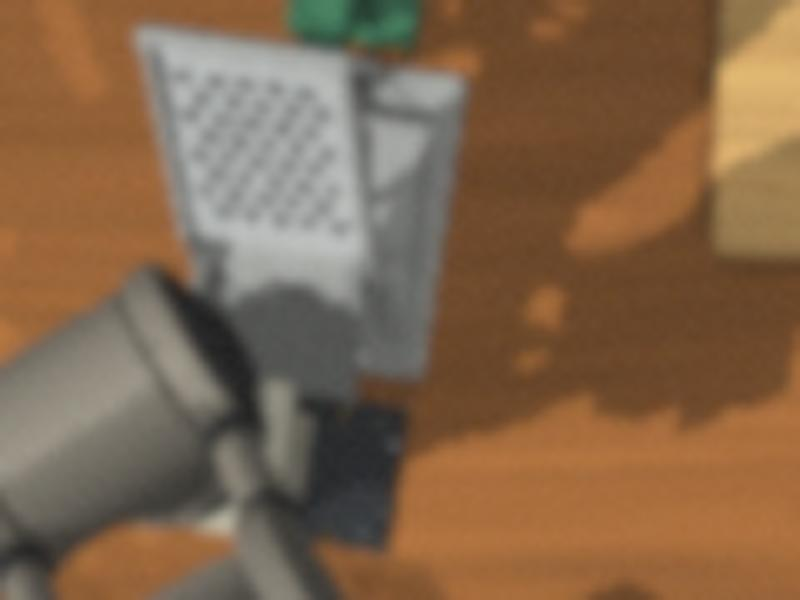

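send_rows(
  motion=[
    [[0.0, 0.01, -0.004, 0], [0, 0.022, -0.004, 0], [0, 0.034, -0.004, 0], [0, 0.044, -0.004, 0], [0, 0.049, -0.004, 0], [0, 0.05, -0.004, 0], [0, 0.05, -0.004, 0], [0, 0.05, -0.004, 0]],
  ],
)

```text
time: 12.7
tool_pos: [0.458, 0.3716, 0.0322]
tool_rot: [-1.567, 0.011, -0.145]
contact_force: [-0.2, -0.5, -0.4]
opening: 0.057
```

```bash
python3 go.py .4585 .372 .032 -8.4
```

```text
t 12.7 pos [0.458  0.3716 0.0322] rot [-89.79   0.61  -8.3 ] open 0.057 F [-0.2 -0.5 -0.4] q [ 0.55  0.71  1.57  0.01  0.87 -0.89]
shift [0.0004 0.0002 0.0005] twist 0.1
```

Release and lift, then look.

send_rows(
  motion=[
    [[0, 0, 0, 0], [0, 0, 0, 0], [0, 0, 0, 0], [0, 0, 0, 0], [0, 0, 0, 0], [0, 0, 0, 0]],
  ],
  gripper=0.95,
)

```text
time: 13.3
tool_pos: [0.458, 0.3716, 0.0322]
tool_rot: [-1.567, 0.011, -0.145]
contact_force: [0.2, -0.0, 0.9]
opening: 0.087
```

send_rows(
  motion=[
    [[0, -0.02, 0, 0], [0, -0.05, 0, 0], [0, -0.09, 0, 0], [-0.01, -0.13, -0.02, 0], [-0.04, -0.16, -0.07, 0], [-0.06, -0.16, -0.12, 0], [-0.07, -0.16, -0.17, 0], [-0.08, -0.16, -0.22, 0]],
  ],
)

```text
time: 14.1
tool_pos: [0.3543, 0.1817, 0.1926]
tool_rot: [-1.567, 0.009, -0.143]
contact_force: [1.4, -1.1, -0.1]
opening: 0.0873
```

```bash
python3 go.py .337 .2745 .2 -8.4;python3 - <<'E'
from cell import read_camera
from m2 import *
import pickle
for n in("top","scene"): pickle.dump(read_camera(n),open(f"pics/{n}5.pkl","wb"))
t,s=load(5)
print(edgefit(t,.036,.029,(.456,.37)),edgefit(s,.036,.029,(.46,.373)))
crop(t,140,150,260,240,"pics/t8.png");crop(s,330,120,490,240,"pics/s8.png")
E
```

```text
t 14.1 pos [0.3543 0.1817 0.1926] rot [-89.76   0.52  -8.21] open 0.0873 F [ 1.4 -1.1 -0.1] q [ 0.28  0.18  1.93  0.01  1.04 -1.16]
shift [-0.0304 -0.0068  0.0894] twist 0.2
(array([0.46089872, 0.36873457]), np.float64(0.5)) (array([0.46847327, 0.37228718]), np.float64(0.75))
```

View pics/s8.png

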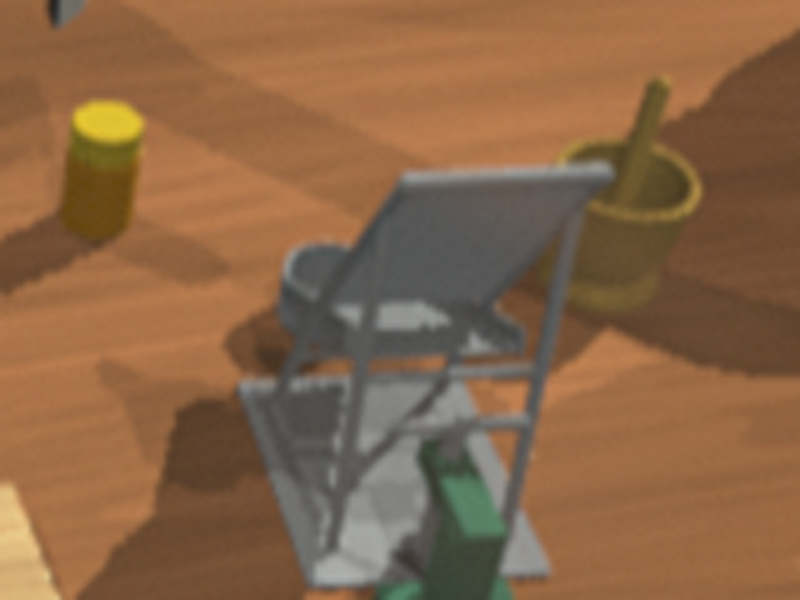

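View pics/t8.png

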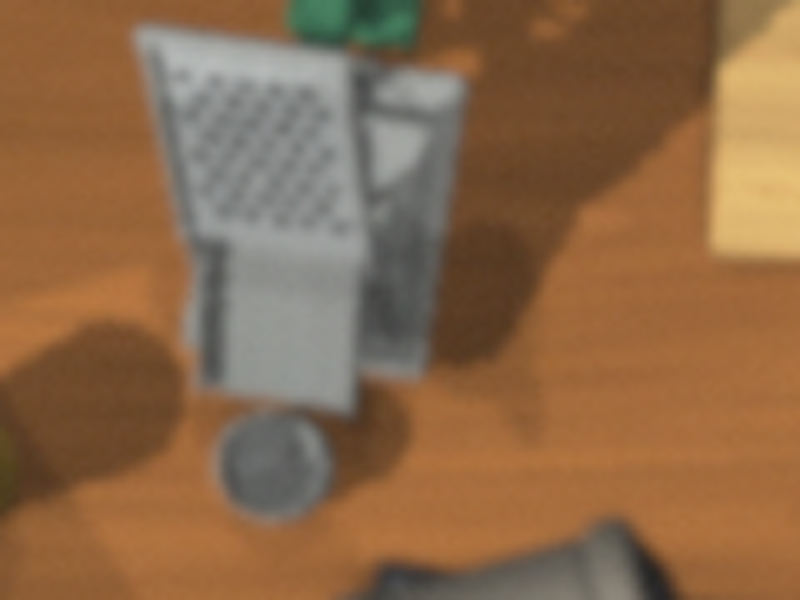

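Run:
```python
from h import *
t,s=load(5)
k=800/120
f=lambda p:[140+p[0]/k-.5,150+p[1]/k-.5]
L=back(t,[f((198,386)),f((356,413))],.047)[:,:2];D=back(t,f((275,466)),.036)[0,:2]
P=back(t,[f((185,342)),f((424,378))],.002)[:,:2]
print(L,D,P)
for nm,y,x in(("lip",(L[0]-L[1]),.088),("plate",P[0]-P[1],.065)):
    y=y/np.linalg.norm(y); yaw=np.arctan2(-y[0],y[1])
    for w in (yaw,np.radians(-8.4)):
        yy=np.array([-np.sin(w),np.cos(w)]);xx=np.array([yy[1],-yy[0]])
        c=(L.mean(0) if nm=="lip" else P.mean(0)); d=D-c
        print(nm,np.degrees(w),"dish rel grater x,y", d@xx-x, d@yy, "origin",c+x*xx)
```

```text
[[0.49926046 0.40590033]
 [0.48391618 0.32314964]] [0.45728697 0.36789702] [[0.52634475 0.4233464 ]
 [0.50509444 0.29480775]]
lip -10.504916924145395 dish rel grater x,y -0.12234122724816307 -0.0029382995409046203 origin [0.57811337 0.34848083]
lip -8.4 dish rel grater x,y -0.12242597752664044 -0.0016749819214858957 origin [0.57864428 0.35166968]
plate -9.387364767707012 dish rel grater x,y -0.12408871873073414 -0.0008290178156551986 origin [0.57984913 0.34847503]
plate -8.4 dish rel grater x,y -0.12409423077484955 0.00018931694934491824 origin [0.5800223  0.34958167]
```

```bash
cat > m3.py <<'E'
from h import *
import sys
def edgefit2(c,z,r,x0,skip=(),fr=False,w=4.0,it=8,sign=None):
    im=cv2.GaussianBlur(c["frame"],(0,0),0.7).astype(np.float32);p=np.array(x0,float);R=r
    a=np.linspace(0,360,120,endpoint=False);keep=np.ones(120,bool)
    for lo,hi in skip: keep&=~(((a-lo)%360)<(hi-lo)%360)
    for k in range(it):
        P=circ(p[0],p[1],z,R,120);uv=proj(c,P);uo=proj(c,circ(p[0],p[1],z,R*1.02,120));n=uo-uv;n/=np.linalg.norm(n,axis=1)[:,None]
        d=np.arange(-w,w+.01,.1);q=uv[:,None]+n[:,None]*d[None,:,None]
        S=cv2.remap(im,q[...,0].astype(np.float32),q[...,1].astype(np.float32),cv2.INTER_CUBIC)
        g=np.linalg.norm(np.gradient(S,axis=1),axis=2)
        g2=g*np.exp(-(d/ (w/2))**2)
        j=g2.argmax(1);e=d[j];st=g[np.arange(120),j]
        J=[((proj(c,P+dd)-uv)*n).sum(1)/1e-3 for dd in(np.array([1e-3,0,0]),np.array([0,1e-3,0]))]
        if fr: J.append(((proj(c,circ(p[0],p[1],z,R+1e-3,120))-uv)*n).sum(1)/1e-3)
        J=np.stack(J,1);wt=np.sqrt(st*keep)
        q=least_squares(lambda q:wt*(J@q-e),np.zeros(J.shape[1]),loss="soft_l1",f_scale=2.).x
        p+=q[:2]; 
        if fr:R+=q[2]
        w=max(1.5,w*.8)
    return np.round(p,4),round(R,4),round(np.median(np.abs(e[keep])),2)
E
cat > m4.py <<'E'
from m3 import *
for k in(0,5):
    t,s=load(k)
    for fr in(0,1):
        print(k,"salt top",edgefit2(t,.087,.056,(.641,-.114),skip=[(-35,35),(155,205)],fr=fr),"scene",edgefit2(s,.087,.056,(.649,-.113),skip=[(-35,35),(155,205)],fr=fr))
t,s=load(0)
# board edges lines in top: sample near/far edges
def line(c,A,B,z,n=60,w=4):
    im=cv2.GaussianBlur(c["frame"],(0,0),0.7).astype(np.float32)
    A=np.array(A);B=np.array(B)
    P=np.array([A+(B-A)*u for u in np.linspace(.04,.96,n)]);uv=proj(c,np.c_[P,np.full(n,z)])
    tt=uv[-1]-uv[0];tt/=np.linalg.norm(tt);nn=np.array([-tt[1],tt[0]])
    d=np.arange(-w,w+.01,.1);q=uv[:,None]+nn*d[None,:,None]
    S=cv2.remap(im,q[...,0].astype(np.float32),q[...,1].astype(np.float32),cv2.INTER_CUBIC)
    g=np.linalg.norm(np.gradient(S,axis=1),axis=2)*np.exp(-(d/2.5)**2);e=d[g.argmax(1)]
    W=back(c,uv+nn*e[:,None],z)[:,:2]
    from numpy.linalg import svd
    l=cv2.fitLine(W.astype(np.float32),cv2.DIST_HUBER,0,1e-4,1e-4).ravel()
    return l
def cor(p,z=.018):
    C,S=np.cos(p[2]),np.sin(p[2]);return [np.array([p[0]+C*a-S*b,p[1]+S*a+C*b]) for a,b in((-.09,-.17),(-.09,.17),(.09,.17),(.09,-.17))]
for nm,c,x0 in(("top",t,(.6503,-.0348,-.0453)),("scene",s,(.6581,-.0335,-.049))):
    q=cor(x0); L=[line(c,q[i],q[(i+1)%4],.018) for i in range(4)]
    for i,l in enumerate(L):
        v=l[:2]; ang=np.degrees(np.arctan2(v[1],v[0])); print(nm,i,"ang",round((ang+45)%90-45,2),"pt",np.round(l[2:],4))
E
python3 m4.py
```

```text
0 salt top (array([ 0.6415, -0.1138]), 0.056, np.float64(0.1)) scene (array([ 0.6523, -0.1127]), 0.056, np.float64(0.1))
0 salt top (array([ 0.6415, -0.1134]), np.float64(0.0553), np.float64(0.15)) scene (array([ 0.6525, -0.1127]), np.float64(0.0562), np.float64(0.1))
5 salt top (array([ 0.6417, -0.1137]), 0.056, np.float64(0.2)) scene (array([ 0.653 , -0.1125]), 0.056, np.float64(0.1))
5 salt top (array([ 0.6415, -0.1134]), np.float64(0.0552), np.float64(0.1)) scene (array([ 0.6528, -0.1126]), np.float64(0.056), np.float64(0.1))
top 0 ang -2.39 pt [ 0.5604 -0.0392]
top 1 ang -3.45 pt [0.6462 0.1353]
top 2 ang -2.54 pt [ 0.7397 -0.0389]
top 3 ang -2.96 pt [ 0.6359 -0.2045]
scene 0 ang -3.57 pt [ 0.5647 -0.0628]
scene 1 ang -3.08 pt [0.6667 0.1353]
scene 2 ang -2.33 pt [ 0.7474 -0.0293]
scene 3 ang -3.0 pt [ 0.6521 -0.2024]
```

send_rows(
  motion=[
    [[0, 0, 0, 8.5], [0, 0, 0, 17], [0, 0, 0, 25.5], [-0.01, 0, 0.02, 34], [-0.015, 0, 0.04, 42], [-0.02, 0, 0.06, 50], [-0.025, 0, 0.08, 58], [-0.031, 0, 0.09, 66]],
  ],
  gripper=1,
)

```text
time: 15.0
tool_pos: [0.3356, 0.2746, 0.1927]
tool_rot: [-1.581, 0.007, -1.305]
contact_force: [0.2, -0.2, 1.0]
opening: 0.0918
```

```bash
python3 go.py .336 .2735 .12 -92.7
```

```text
t 15.0 pos [0.3356 0.2746 0.1927] rot [-90.57   0.41 -74.77] open 0.0918 F [ 0.2 -0.2  1. ] q [0.5  0.24 1.85 0.01 1.06 0.23]
shift [0.0017 0.0727 0.0008] twist 17.9
```

send_rows(
  motion=[
    [[0.0015, 0.01, 0, 8], [0.0015, 0.03, 0, 16], [0.0015, 0.06, 0, 17.9], [0.0015, 0.09, 0, 17.9], [0.0015, 0.12, 0, 17.9], [0.0015, 0.14, 0, 17.9], [0.0015, 0.15, 0, 17.9], [0.0015, 0.151, 0, 17.9]],
  ],
)

```text
time: 15.8
tool_pos: [0.334, 0.2739, 0.0409]
tool_rot: [-1.584, 0.003, -1.617]
contact_force: [-0.1, 0.1, 0.4]
opening: 0.0921
```

```bash
python3 go.py .336 .2735 .041 -92.7;python3 - <<'E'
from cell import read_camera
from m2 import *
import pickle
for n in("top","scene"): pickle.dump(read_camera(n),open(f"pics/{n}6.pkl","wb"))
t,s=load(6)
crop(s,270,80,390,170,"pics/s9.png")
E
```

```text
t 15.8 pos [0.334  0.2739 0.0409] rot [-90.75   0.17 -92.66] open 0.0921 F [-0.1  0.1  0.4] q [0.5  0.5  2.01 0.02 0.64 0.54]
shift [ 0.0003 -0.0002  0.0021] twist 0.0
```

View pics/s9.png

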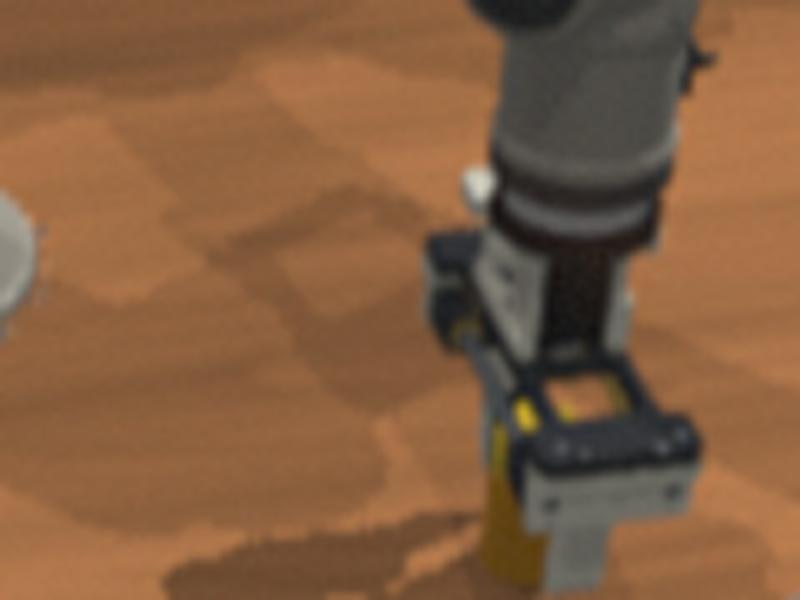

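Run:
```python
from m2 import *
t,s=load(6)
for p in([.336,.2735,0],[.336,.2735,.05],[.336+.065,.2735,.016],[.336+.046,.2735,.016]): print(p,(proj(s,p)[0]+.5-[270,80])*6.667)
t5,s5=load(5); print(edgefit(t5,.075,.0215,(.3345,.272)),edgefit(s5,.075,.0215,(.339,.272)))
crop(s5,270,80,390,170,"pics/s9.png",pts=[(proj(s5,circ(.336,.2735,.0,.023)),(0,255,0)),(proj(s5,circ(.336,.2735,.05,.023)),(0,255,0)),(proj(s5,circ(.336,.2735,.075,.0215)),(0,255,0))])
```

```text
[0.336, 0.2735, 0] [527.59168536 557.07041807]
[0.336, 0.2735, 0.05] [538.22448885 469.68278908]
[0.401, 0.2735, 0.016] [579.27446591 611.89737584]
[0.382, 0.2735, 0.016] [564.81434048 587.25658342]
(array([0.31759807, 0.27140777]), np.float64(1.25)) (array([0.33855536, 0.2725341 ]), np.float64(0.25))
```

View pics/s9.png

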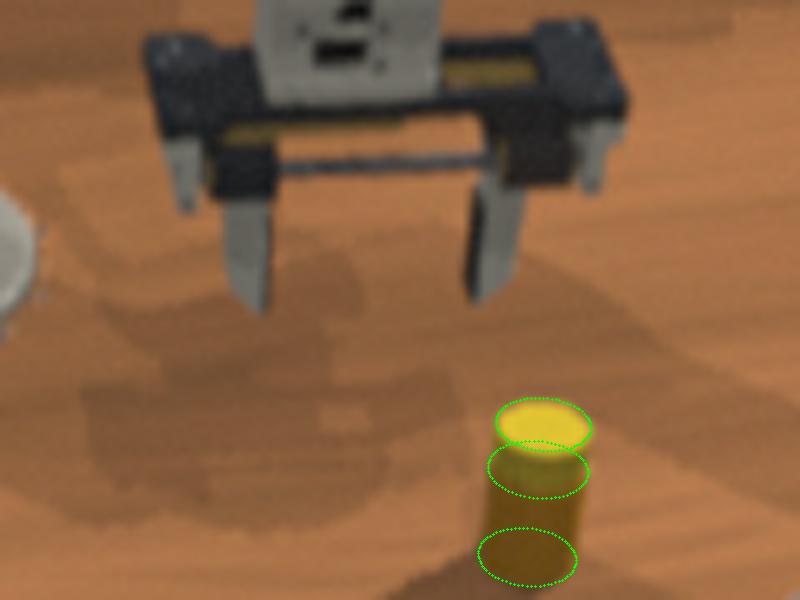

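send_rows(
  motion=[
    [[0, 0, 0, 0], [0, 0, 0, 0], [0, 0, 0, 0], [0, 0, 0, 0], [0, 0, 0, 0], [0, 0, 0, 0], [0, 0, 0, 0], [0, 0, 0, 0]],
  ],
  gripper=0,
  grip_force=20,
)

```text
time: 16.7
tool_pos: [0.3349, 0.2743, 0.0422]
tool_rot: [-1.581, 0.005, -1.617]
contact_force: [1.1, -0.5, 0.5]
opening: 0.0459
```

send_rows(
  motion=[
    [[0, 0, 0, 0], [0, 0, 0, 0], [0, 0, 0, 0]],
  ],
)

```text
time: 17.0
tool_pos: [0.3349, 0.2743, 0.0422]
tool_rot: [-1.581, 0.004, -1.617]
contact_force: [0.0, -0.1, 0.5]
opening: 0.0456
```

```bash
python3 go.py .6415 -.007 .15 -92.7;python3 - <<'E'
from cell import read_camera
from m3 import *
import pickle
for n in("top","scene"): pickle.dump(read_camera(n),open(f"pics/{n}6.pkl","wb"))
t,s=load(6)
crop(s,270,80,390,170,"pics/s9.png")
E
```

```text
t 17.0 pos [0.3349 0.2743 0.0422] rot [-90.6    0.26 -92.66] open 0.0456 F [ 0.  -0.1  0.5] q [0.5  0.49 2.01 0.02 0.64 0.54]
shift [ 0.2663 -0.1123  0.3182] twist 0.0
```

View pics/s9.png

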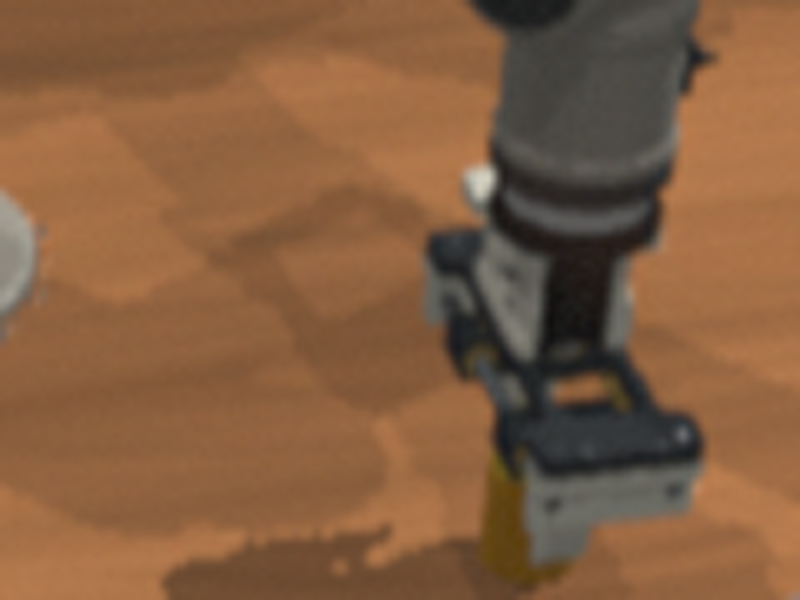

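send_rows(
  motion=[
    [[0, -0.02, 0, 0], [0, -0.045, 0.0, 0], [0.01, -0.075, 0.012, 0], [0.035, -0.1, 0.043, 0], [0.06, -0.1, 0.075, 0], [0.09, -0.1, 0.112, 0], [0.12, -0.1, 0.149, 0], [0.15, -0.1, 0.186, 0]],
  ],
)

```text
time: 17.9
tool_pos: [0.5154, 0.1139, 0.1392]
tool_rot: [-1.582, 0.005, -1.617]
contact_force: [0.1, 1.5, -2.0]
opening: 0.0456
```

```bash
python3 go.py .6487 -.004 .14 -92.7
```

```text
t 17.9 pos [0.5154 0.1139 0.1392] rot [-90.67   0.26 -92.66] open 0.0456 F [ 0.1  1.5 -2. ] q [0.07 0.47 1.66 0.01 1.02 0.11]
shift [ 0.1116 -0.0029  0.1386] twist 0.0
```

send_rows(
  motion=[
    [[0.025, 0, 0.03, 0], [0.05, 0, 0.06, 0], [0.075, 0, 0.09, 0], [0.095, 0, 0.115, 0], [0.108, 0, 0.133, 0], [0.1116, 0, 0.1386, 0], [0.1116, 0, 0.1386, 0], [0.1116, 0, 0.1386, 0]],
  ],
)

```text
time: 18.7
tool_pos: [0.6476, -0.0031, 0.1366]
tool_rot: [-1.584, 0.005, -1.617]
contact_force: [-1.6, -0.8, -1.9]
opening: 0.0456
```

```bash
python3 go.py .6487 -.004 .062 -92.7;python3 - <<'E'
from cell import read_camera
from m3 import *
import pickle
for n in("top","scene"): pickle.dump(read_camera(n),open(f"pics/{n}7.pkl","wb"))
t,s=load(7)
crop(s,180,140,340,260,"pics/s10.png",pts=[(proj(s,circ(.6487,-.004,.1,.023)),(0,255,0)),(proj(s,circ(.6435,-.111,.087,.056)),(0,255,0))])
E
```

```text
t 18.7 pos [ 0.6476 -0.0031  0.1366] rot [-90.78   0.29 -92.63] open 0.0456 F [-1.6 -0.8 -1.9] q [-0.12  0.67  1.3   0.    1.19 -0.08]
shift [0.0012 0.0746 0.0021] twist 0.1
```

View pics/s10.png

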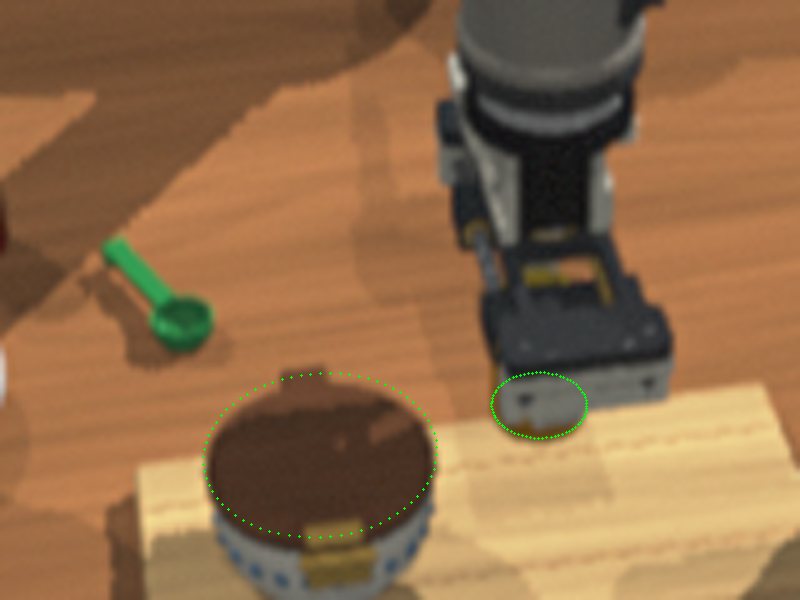

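```bash
cat > ba.py <<'E'
from h import *
from scipy.spatial.transform import Rotation as R
import copy
t,s=load(0)
# name, z, top xy, scene xy, prior (x,y,sigx,sigy)
O=[("lid0",.009,(.4293,-.0029),(.4339,-.0011),(.4305,-.0024,.0007,.004)),
("lid1",.101,(.5591,-.3388),(.5627,-.3361),(.562,-.337,.001,.004)),
("yel0",.075,(.3332,.2713),(.3386,.2727),(.335,.2743,.001,.004)),
("dish0",.036,(.3965,.1603),(.4079,.1645),(.398,.1637,.02,.001)),
("red",.075,(.3331,-.272),(.3428,-.2714),(0,0,9,9)),
("salt",.087,(.6415,-.1136),(.6525,-.1127),(0,0,9,9)),
("board",.018,(.650,-.0348),(.656,-.0335),(0,0,9,9))]
def cam(c,p):
    c=dict(c);E=c["extrinsics"].copy();E[:3,:3]=R.from_rotvec(p[:3]).as_matrix()@E[:3,:3];E[:3,3]=R.from_rotvec(p[:3]).as_matrix()@E[:3,3]*1+p[3:6];c["extrinsics"]=E;return c
def res(v):
    ct,cs=cam(t,v[:6]),cam(s,v[6:12]);r=[]
    r+=list(np.r_[v[0:3],v[6:9]]/.0015)+list(np.r_[v[3:6],v[9:12]]/.002)
    for i,(n,z,a,b,pr) in enumerate(O):
        P=[*v[12+2*i:14+2*i],z]
        r+=list((proj(ct,P)-proj(t,[*a,z]))[0]/.4)+list((proj(cs,P)-proj(s,[*b,z]))[0]/.5)
        r+=[(P[0]-pr[0])/pr[2],(P[1]-pr[1])/pr[3]]
    return r
v0=np.r_[np.zeros(12),np.ravel([o[2] for o in O])]
q=least_squares(res,v0,loss="soft_l1")
ct,cs=cam(t,q.x[:6]),cam(s,q.x[6:12])
print(np.round(q.x[:12],4))
for i,(n,z,a,b,pr) in enumerate(O):
    P=[*q.x[12+2*i:14+2*i],z]
    print(n,np.round(P,4),"res top px",np.round(proj(ct,P)-proj(t,[*a,z]),2),"scene",np.round(proj(cs,P)-proj(s,[*b,z]),2))
pickle.dump(q.x[:12],open("camcor.pkl","wb"))
E
python3 ba.py
```

```text
[-0.0009 -0.0006 -0.0002  0.0006 -0.001  -0.0005 -0.001  -0.0004 -0.0001
  0.0004 -0.0014  0.0003]
lid0 [ 0.4306 -0.0013  0.009 ] res top px [[0.02 0.38]] scene [[0.01 0.25]]
lid1 [ 0.5616 -0.337   0.101 ] res top px [[-0.1   0.06]] scene [[-0.05  0.79]]
yel0 [0.3351 0.273  0.075 ] res top px [[-0.02  0.18]] scene [[0.06 0.27]]
dish0 [0.4003 0.1636 0.036 ] res top px [[-0.48 -0.33]] scene [[-0.71 -0.56]]
red [ 0.3363 -0.2713  0.075 ] res top px [[ 0.23 -0.15]] scene [[ 0.23 -0.43]]
salt [ 0.6456 -0.1123  0.087 ] res top px [[ 0.07 -0.39]] scene [[ 0.01 -0.96]]
board [ 0.6526 -0.0334  0.018 ] res top px [[0.07 0.06]] scene [[0.08 0.06]]
```

send_rows(
  motion=[
    [[0.0018, 0.01, 0.0025, 0], [0.0018, 0.03, 0.0025, 0], [0.0018, 0.05, 0.0025, 0], [0.0018, 0.065, 0.0025, 0], [0.0018, 0.073, 0.0025, 0], [0.0018, 0.076, 0.0025, 0], [0.0018, 0.077, 0.0025, 0], [0.0018, 0.077, 0.0025, 0]],
  ],
)

```text
time: 19.6
tool_pos: [0.6499, -0.0045, 0.0607]
tool_rot: [-1.582, 0.005, -1.616]
contact_force: [0.6, 0.4, -2.7]
opening: 0.0454
```

```bash
python3 go.py .650 -.005 .06 -92.8
```

```text
t 19.6 pos [ 0.6499 -0.0045  0.0607] rot [-90.62   0.27 -92.6 ] open 0.0454 F [ 0.6  0.4 -2.7] q [-0.13  0.76  1.36  0.    1.04 -0.08]
shift [0.0005 0.0007 0.0002] twist 0.2
```

send_rows(
  motion=[
    [[0, 0.001, 0, 0], [0, 0.001, 0, 0], [0, 0.001, 0, 0]],
  ],
)

```text
time: 19.9
tool_pos: [0.6504, -0.0045, 0.0603]
tool_rot: [-1.58, 0.005, -1.616]
contact_force: [1.0, 0.4, 0.5]
opening: 0.0453
```

send_rows(
  motion=[
    [[0, 0, 0, 0], [0, 0, 0, 0], [0, 0, 0, 0], [0, 0, 0, 0], [0, 0, 0, 0], [0, 0, 0, 0]],
  ],
  gripper=0.9,
)

```text
time: 20.5
tool_pos: [0.6504, -0.0045, 0.0603]
tool_rot: [-1.58, 0.005, -1.616]
contact_force: [-0.3, 0.2, 0.6]
opening: 0.0824
```

send_rows(
  motion=[
    [[0, -0.02, 0, 0], [0, -0.05, 0, 0], [0, -0.09, 0, 0], [0, -0.13, 0, 0], [0.04, -0.15, -0.04, 0], [0.08, -0.15, -0.08, 0], [0.12, -0.15, -0.12, 0], [0.16, -0.15, -0.16, 0]],
  ],
)

```text
time: 21.3
tool_pos: [0.5047, -0.1391, 0.2112]
tool_rot: [-1.579, 0.004, -1.615]
contact_force: [1.1, -1.2, 0.7]
opening: 0.0827
```

```bash
python3 go.py .3365 -.2705 .2 -92.7;python3 - <<'E'
from cell import read_camera
from m2 import *
import m3
import pickle
for n in("top","scene"): pickle.dump(read_camera(n),open(f"pics/{n}8.pkl","wb"))
t,s=load(8)
print("yel",edgefit(t,.093,.0215,(.648,-.006)),edgefit(s,.093,.0215,(.653,-.006)))
print("salt",m3.edgefit2(t,.087,.056,(.641,-.114),skip=[(-35,35),(155,205)]),m3.edgefit2(s,.087,.056,(.652,-.114),skip=[(-35,35),(155,205)]))
crop(t,240,130,340,205,"pics/t11.png");crop(s,180,140,340,260,"pics/s11.png")
E
```

```text
t 21.3 pos [ 0.5047 -0.1391  0.2112] rot [-90.49   0.24 -92.55] open 0.0827 F [ 1.1 -1.2  0.7] q [-0.42  0.38  1.58  0.    1.19 -0.37]
shift [ 0.1389  0.012  -0.1621] twist 0.1
yel (array([ 0.64484586, -0.00710861]), np.float64(0.5)) (array([ 0.65358509, -0.00651704]), np.float64(0.25))
salt (array([ 0.6431, -0.1131]), 0.056, np.float64(0.2)) (array([ 0.6523, -0.1127]), 0.056, np.float64(0.1))
```

View pics/s11.png

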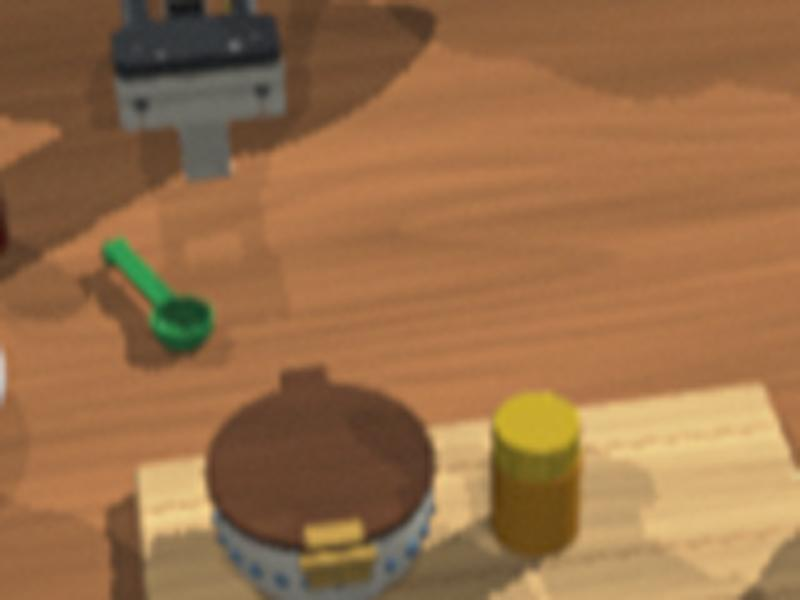

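View pics/t11.png

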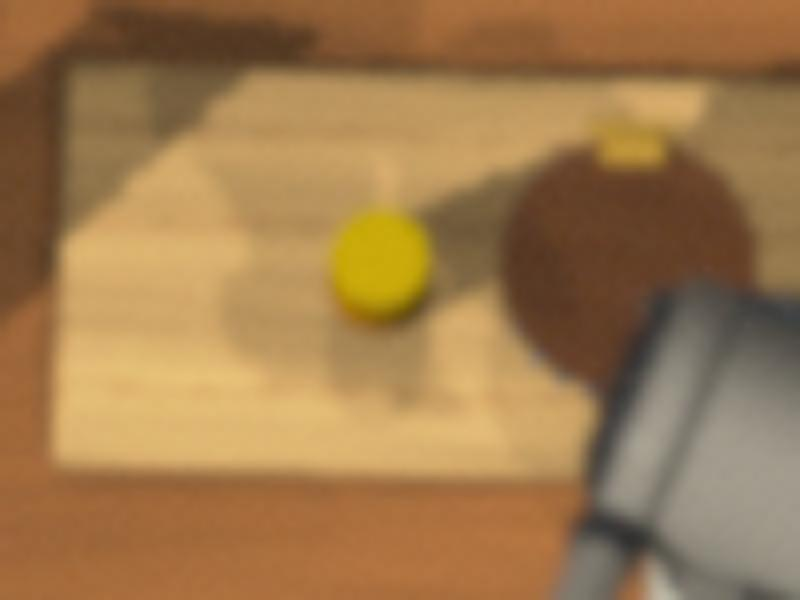

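send_rows(
  motion=[
    [[0.03, 0, -0.035, 0], [0.06, 0, -0.07, 0], [0.09, 0, -0.105, 0], [0.12, 0.006, -0.14, 0], [0.1397, 0.012, -0.1622, 0], [0.1397, 0.04, -0.1622, 0], [0.1397, 0.07, -0.1622, 0], [0.1397, 0.1, -0.1622, 0]],
  ],
  gripper=1,
)

```text
time: 22.2
tool_pos: [0.3328, -0.2727, 0.112]
tool_rot: [-1.581, 0.002, -1.621]
contact_force: [0.3, -0.3, 0.4]
opening: 0.0914
```

```bash
python3 go.py .3363 -.2713 .042 -92.7
python3 - <<'E'
from cell import read_camera
from h import *
for n in("top","scene"): pickle.dump(read_camera(n),open(f"pics/{n}9.pkl","wb"))
t,s=load(9)
crop(s,120,110,260,215,"pics/s12.png")
E
```

```text
t 22.2 pos [ 0.3328 -0.2727  0.112 ] rot [-90.57   0.14 -92.9 ] open 0.0914 F [ 0.3 -0.3  0.4] q [-0.86  0.36  1.95 -0.01  0.83 -0.81]
shift [-0.0014  0.0699  0.0041] twist -0.2
```

View pics/s12.png

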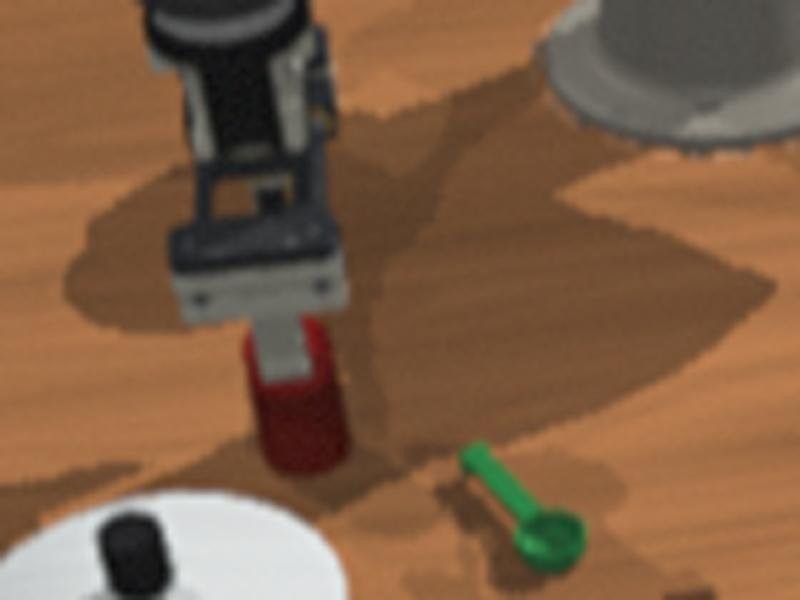

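Aligned on the red jar (finger in front of it, around (285,350)). Descend and grip.

send_rows(
  motion=[
    [[-0.0014, 0.015, 0.003, 0], [-0.0014, 0.035, 0.003, 0], [-0.0014, 0.055, 0.003, 0], [-0.0014, 0.067, 0.003, 0], [-0.0014, 0.07, 0.003, 0], [-0.0014, 0.07, 0.003, 0]],
  ],
)

```text
time: 22.9
tool_pos: [0.3339, -0.2691, 0.0406]
tool_rot: [-1.586, 0.008, -1.621]
contact_force: [0.6, -0.4, -0.0]
opening: 0.0917
```

send_rows(
  motion=[
    [[0, 0, 0, 0], [0, 0, 0, 0], [0, 0, 0, 0], [0, 0, 0, 0], [0, 0, 0, 0], [0, 0, 0, 0], [0, 0, 0, 0], [0, 0, 0, 0]],
  ],
  gripper=0,
  grip_force=20,
)

```text
time: 23.7
tool_pos: [0.3341, -0.2692, 0.0407]
tool_rot: [-1.586, 0.008, -1.621]
contact_force: [1.2, -1.1, 1.0]
opening: 0.0454
```

send_rows(
  motion=[
    [[0, 0, 0, 0], [0, 0, 0, 0]],
  ],
)

```text
time: 23.9
tool_pos: [0.334, -0.2692, 0.0407]
tool_rot: [-1.586, 0.008, -1.621]
contact_force: [1.1, 1.2, 0.9]
opening: 0.0454
```

```bash
python3 go.py .6541 .0714 .145 -92.7
```

```text
t 23.9 pos [ 0.334  -0.2692  0.0407] rot [-90.85   0.44 -92.85] open 0.0454 F [1.1 1.2 0.9] q [-0.85  0.5   2.02 -0.01  0.65 -0.8 ]
shift [-0.3569 -0.106   0.3012] twist -0.2
```

send_rows(
  motion=[
    [[0, -0.02, 0, 0], [0, -0.045, 0.0, 0], [-0.012, -0.075, 0.01, 0], [-0.038, -0.108, 0.032, 0], [-0.075, -0.108, 0.063, 0], [-0.11, -0.108, 0.093, 0], [-0.146, -0.108, 0.123, 0], [-0.18, -0.108, 0.152, 0]],
  ],
)

```text
time: 24.7
tool_pos: [0.4971, -0.0961, 0.1476]
tool_rot: [-1.586, 0.008, -1.62]
contact_force: [-0.4, -1.6, -1.1]
opening: 0.0456
```

```bash
python3 go.py .6541 .073 .145 -92.7
```

```text
t 24.7 pos [ 0.4971 -0.0961  0.1476] rot [-90.9    0.45 -92.84] open 0.0456 F [-0.4 -1.6 -1.1] q [-0.34  0.43  1.71  0.    1.02 -0.3 ]
shift [-0.1767  0.0017  0.1485] twist -0.1
```

send_rows(
  motion=[
    [[-0.036, 0, 0.03, 0], [-0.072, 0, 0.06, 0], [-0.108, 0, 0.09, 0], [-0.14, 0, 0.118, 0], [-0.165, 0, 0.139, 0], [-0.176, 0, 0.148, 0], [-0.1767, 0, 0.1485, 0], [-0.1767, 0, 0.1485, 0]],
  ],
)

```text
time: 25.5
tool_pos: [0.6533, 0.0728, 0.1457]
tool_rot: [-1.589, 0.007, -1.62]
contact_force: [-0.1, -0.2, -0.6]
opening: 0.045
```

```bash
python3 go.py .6541 .073 .060 -92.7
python3 - <<'E'
from cell import read_camera
from h import *
for n in("top","scene"): pickle.dump(read_camera(n),open(f"pics/{n}9.pkl","wb"))
t,s=load(9)
crop(s,200,120,360,240,"pics/s12.png")
E
```

```text
t 25.5 pos [0.6533 0.0728 0.1457] rot [-91.02   0.42 -92.82] open 0.045 F [-0.1 -0.2 -0.6] q [-0.01  0.68  1.25  0.01  1.23  0.04]
shift [0.0004 0.0857 0.0023] twist -0.1
```

View pics/s12.png

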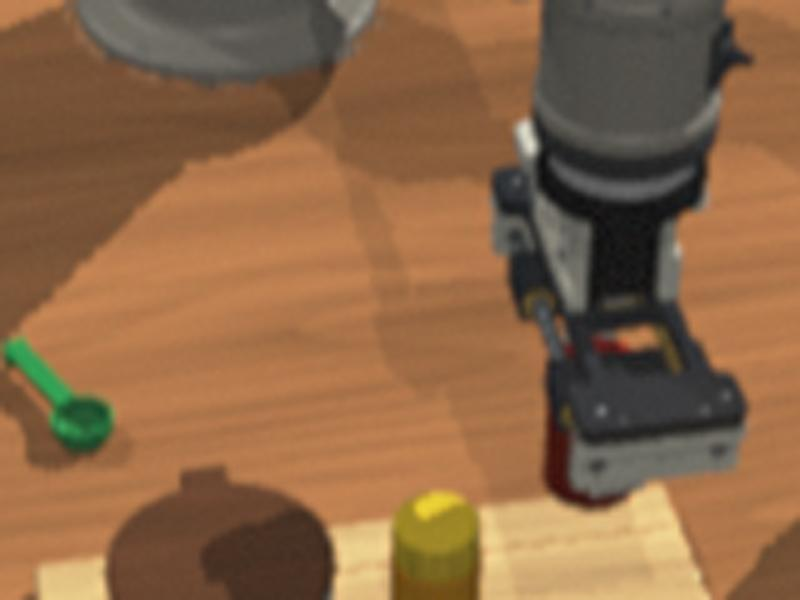

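send_rows(
  motion=[
    [[0, 0.015, 0.001, 0], [0, 0.035, 0.0015, 0], [0, 0.055, 0.002, 0], [0, 0.072, 0.0023, 0], [0, 0.082, 0.0023, 0], [0, 0.086, 0.0023, 0], [0, 0.087, 0.0023, 0], [0, 0.087, 0.0023, 0]],
  ],
)

```text
time: 26.4
tool_pos: [0.6546, 0.0725, 0.0599]
tool_rot: [-1.586, 0.008, -1.621]
contact_force: [0.8, 0.6, -1.5]
opening: 0.0455
```

```bash
python3 go.py .6541 .073 .0585 -92.7
```

```text
t 26.4 pos [0.6546 0.0725 0.0599] rot [-90.89   0.43 -92.9 ] open 0.0455 F [ 0.8  0.6 -1.5] q [-0.01  0.77  1.32  0.01  1.06  0.04]
shift [-0.0005  0.0014 -0.0005] twist -0.2
```

send_rows(
  motion=[
    [[0, 0.001, 0, 0], [0, 0.0015, 0, 0], [0, 0.0015, 0, 0]],
  ],
)

```text
time: 26.7
tool_pos: [0.6549, 0.0725, 0.0588]
tool_rot: [-1.586, 0.008, -1.621]
contact_force: [0.5, 0.4, -1.1]
opening: 0.0452
```

send_rows(
  motion=[
    [[0, 0, 0, 0], [0, 0, 0, 0], [0, 0, 0, 0], [0, 0, 0, 0], [0, 0, 0, 0], [0, 0, 0, 0]],
  ],
  gripper=0.9,
)

```text
time: 27.3
tool_pos: [0.6548, 0.0725, 0.0588]
tool_rot: [-1.586, 0.008, -1.621]
contact_force: [-0.8, 0.2, -0.1]
opening: 0.0819
```

send_rows(
  motion=[
    [[0, -0.02, 0, 0], [0, -0.05, 0, 0], [0, -0.09, 0, 0], [0, -0.13, 0, 0], [0, -0.15, -0.05, 0], [0, -0.15, -0.1, 0], [0, -0.15, -0.15, 0], [0.0, -0.15, -0.2, 0]],
  ],
)

```text
time: 28.1
tool_pos: [0.4588, 0.0812, 0.2118]
tool_rot: [-1.585, 0.008, -1.622]
contact_force: [-0.4, 0.5, 0.9]
opening: 0.0824
```

```bash
python3 go.py .45 -.14 .2 -92.7;python3 - <<'E'
from cell import read_camera
from m2 import *
import m3
import pickle
for n in("top","scene"): pickle.dump(read_camera(n),open(f"pics/{n}10.pkl","wb"))
t,s=load(10)
for nm,y in(("yel",-.0045),("red",.071)): print(nm,edgefit(s,.093,.0215,(.655,y-.002)))
print("salt",m3.edgefit2(t,.087,.056,(.641,-.114),skip=[(-35,35),(155,205)]),m3.edgefit2(s,.087,.056,(.652,-.114),skip=[(-35,35),(155,205)]))
crop(t,240,130,340,205,"pics/t11.png");crop(s,180,140,340,260,"pics/s11.png")
crop(t,285,200,375,260,"pics/sp.png",s=8.888);crop(s,180,160,240,205,"pics/sps.png")
E
```

```text
t 28.1 pos [0.4588 0.0812 0.2118] rot [-90.81   0.44 -92.91] open 0.0824 F [-0.4  0.5  0.9] q [0.01 0.28 1.73 0.01 1.14 0.05]
shift [0.2215 0.0101 0.0026] twist -0.2
yel (array([ 0.65291737, -0.00611517]), np.float64(0.25))
red (array([0.65810463, 0.06887514]), np.float64(0.25))
salt (array([ 0.6429, -0.1131]), 0.056, np.float64(0.2)) (array([ 0.652 , -0.1124]), 0.056, np.float64(0.1))
```

View pics/s11.png

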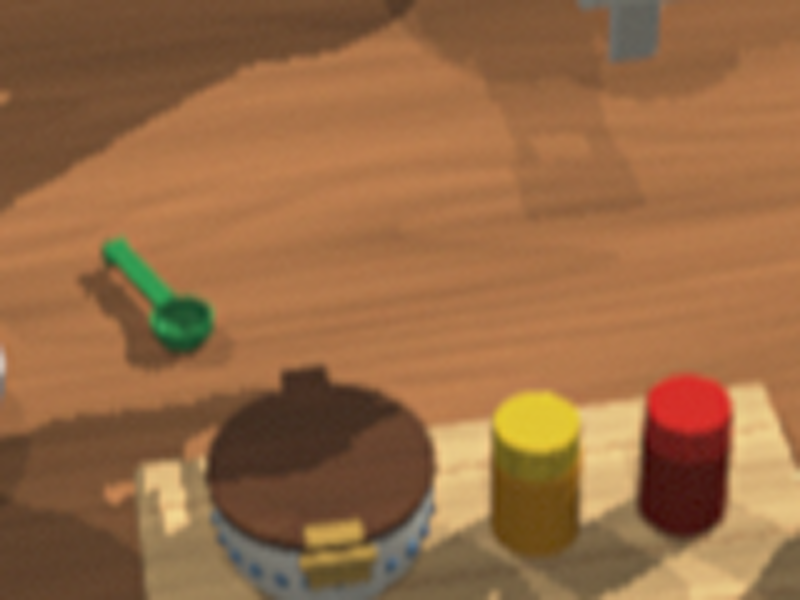

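View pics/t11.png

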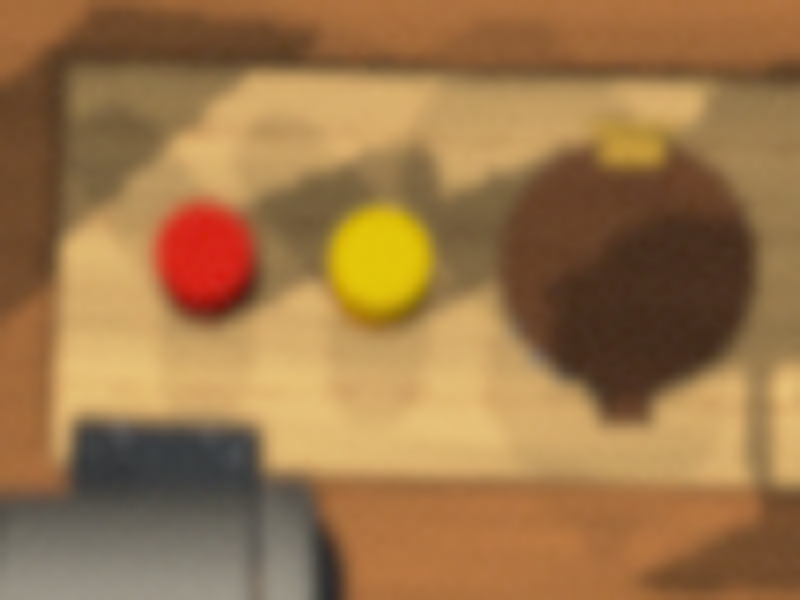

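View pics/sp.png

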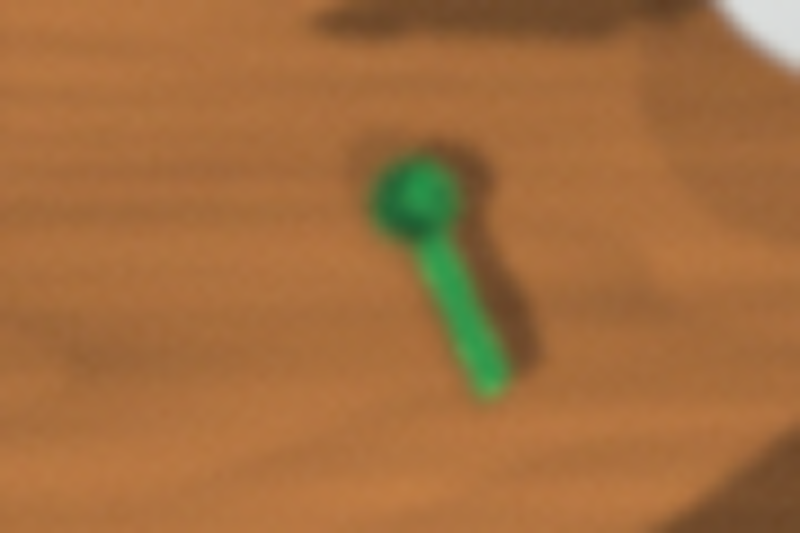

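View pics/sps.png

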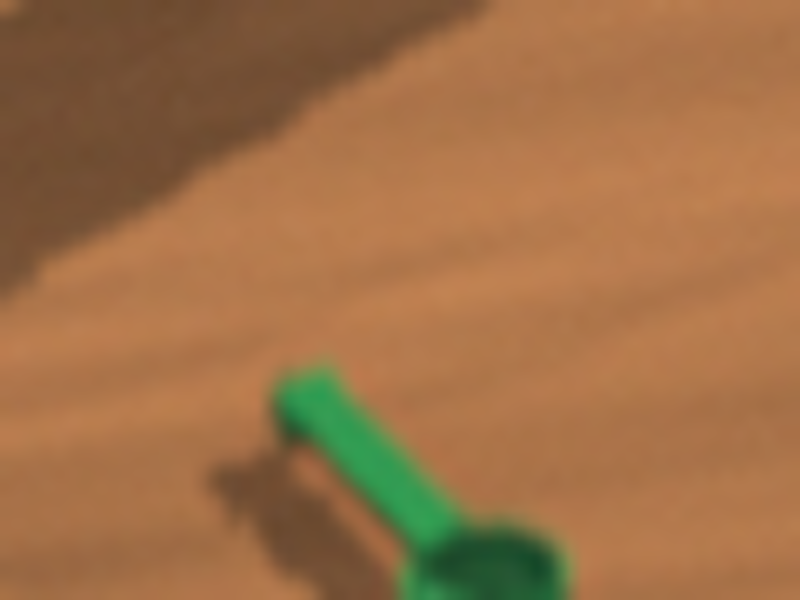

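Run:
```python
from h import *
import ba
t,s=load(10)
ct,cs=ba.cam(t,ba.q.x[:6]),ba.cam(s,ba.q.x[6:12])
f=lambda p:[240+p[0]/8-.5,130+p[1]/8-.5]
for c in(t,ct): print("red,yel,salt",back(c,[f((206,257)),f((381,262))],.093)[:,:2],back(c,f((628,267)),.087)[:,:2])
g=lambda p:[285+p[0]/8.888-.5,200+p[1]/8.888-.5]
for c in(t,ct):
    B=back(c,[g((418,198)),g((491,396))],.016)[:,:2]; d=B[0]-B[1];L=np.linalg.norm(d);u=d/L
    print("spoon top",B,L,"ang",np.degrees(np.arctan2(u[1],u[0])),"origin from bowl",B[0]-.032*u,"from end",B[1]+.05*u)
# scene crop 180,160 scale 13.33 ; use s11 crop (180,140,scale5): bowl (182,321) handle end (115,243)
h=lambda p:[180+p[0]/5-.5,140+p[1]/5-.5]
for c in(s,cs):
    B=back(c,[h((182,318)),h((113,243))],.016)[:,:2]; d=B[0]-B[1];L=np.linalg.norm(d);u=d/L
    print("spoon scene",B,L,"ang",np.degrees(np.arctan2(u[1],u[0])),"origin from bowl",B[0]-.032*u,"from end",B[1]+.05*u)
# green mask in top
hsv=cv2.cvtColor(t["frame"],cv2.COLOR_RGB2HSV);m=((hsv[...,0]>50)&(hsv[...,0]<90)&(hsv[...,1]>110)).astype(np.uint8)
m[:200]=0;m[260:]=0;m[:,:310]=0;m[:,360:]=0
c=cv2.findContours(m,0,1)[0];c=max(c,key=cv2.contourArea);print(cv2.minAreaRect(c))
```

```text
[-0.0009 -0.0006 -0.0002  0.0006 -0.001  -0.0005 -0.001  -0.0004 -0.0001
  0.0004 -0.0014  0.0003]
lid0 [ 0.4306 -0.0013  0.009 ] res top px [[0.02 0.38]] scene [[0.01 0.25]]
lid1 [ 0.5616 -0.337   0.101 ] res top px [[-0.1   0.06]] scene [[-0.05  0.79]]
yel0 [0.3351 0.273  0.075 ] res top px [[-0.02  0.18]] scene [[0.06 0.27]]
dish0 [0.4003 0.1636 0.036 ] res top px [[-0.48 -0.33]] scene [[-0.71 -0.56]]
red [ 0.3363 -0.2713  0.075 ] res top px [[ 0.23 -0.15]] scene [[ 0.23 -0.43]]
salt [ 0.6456 -0.1123  0.087 ] res top px [[ 0.07 -0.39]] scene [[ 0.01 -0.96]]
board [ 0.6526 -0.0334  0.018 ] res top px [[0.07 0.06]] scene [[0.08 0.06]]
red,yel,salt [[ 0.64787061  0.06705757]
 [ 0.6446198  -0.00756889]] [[ 0.64187534 -0.11327562]]
red,yel,salt [[ 0.6505919   0.06869036]
 [ 0.64734705 -0.00597518]] [[ 0.64461776 -0.11172606]]
spoon top [[ 0.44223552 -0.1624105 ]
 [ 0.36312409 -0.18980309]] 0.08371960141167659 ang 19.09857544016257 origin from bowl [ 0.41199689 -0.17288072] from end [ 0.41037194 -0.17344337]
spoon top [[ 0.44495587 -0.16085766]
 [ 0.36582631 -0.18826448]] 0.08374139018313716 ang 19.103721573898735 origin from bowl [ 0.41471819 -0.17133059] from end [ 0.4130727  -0.17190051]
spoon scene [[ 0.44918341 -0.15896444]
 [ 0.37458865 -0.18937014]] 0.08055361980010264 ang 22.17638748395853 origin from bowl [ 0.41955057 -0.17104313] from end [ 0.42088996 -0.17049718]
spoon scene [[ 0.44495176 -0.15932743]
 [ 0.37011955 -0.18982369]] 0.0808076746218665 ang 22.172298580915218 origin from bowl [ 0.41531805 -0.17140401] from end [ 0.41642221 -0.17095403]
((334.1697082519531, 230.89907836914062), (26.531787872314453, 7.854176044464111), 73.3007583618164)
```

```bash
python3 go.py .413 -.172 .1 -160.5
```

```text
t 28.2 pos [0.4531 0.0818 0.2106] rot [-91.32   0.41 -92.84] open 0.0824 F [ 0.2 -0.2 -1.5] q [0.01 0.28 1.74 0.01 1.15 0.05]
shift [ 0.2562  0.1094 -0.025 ] twist 67.7
```

send_rows(
  motion=[
    [[0.03, 0, -0.003, 8.5], [0.065, 0, -0.006, 17], [0.1, 0, -0.01, 25.5], [0.14, 0, -0.014, 34], [0.18, 0.02, -0.018, 42.5], [0.215, 0.04, -0.021, 51], [0.25, 0.06, -0.025, 59.5], [0.256, 0.08, -0.025, 67.7]],
  ],
  gripper=0.45,
)

```text
time: 29.0
tool_pos: [0.4139, -0.1756, 0.1289]
tool_rot: [-1.584, -0.018, -2.811]
contact_force: [-0.3, -0.4, 0.2]
opening: 0.0415
```

send_rows(
  motion=[
    [[0, 0.0, 0, 0], [0, 0.0, 0, 0]],
  ],
)

```text
time: 29.2
tool_pos: [0.4143, -0.176, 0.1291]
tool_rot: [-1.584, -0.018, -2.808]
contact_force: [0.2, -0.3, -0.4]
opening: 0.0409
```

```bash
python3 go.py .413 -.172 .06 -160.5
python3 - <<'E'
from cell import read_camera
from h import *
for n in("top","scene"): pickle.dump(read_camera(n),open(f"pics/{n}11.pkl","wb"))
t,s=load(11)
crop(s,170,130,270,205,"pics/s12.png")
E
```

```text
t 29.2 pos [ 0.4143 -0.176   0.1291] rot [ -90.76   -1.02 -160.9 ] open 0.0409 F [ 0.2 -0.3 -0.4] q [-0.57  0.37  1.88 -0.01  0.92  0.67]
shift [-0.0013  0.0692 -0.0032] twist -0.4
```

View pics/s12.png

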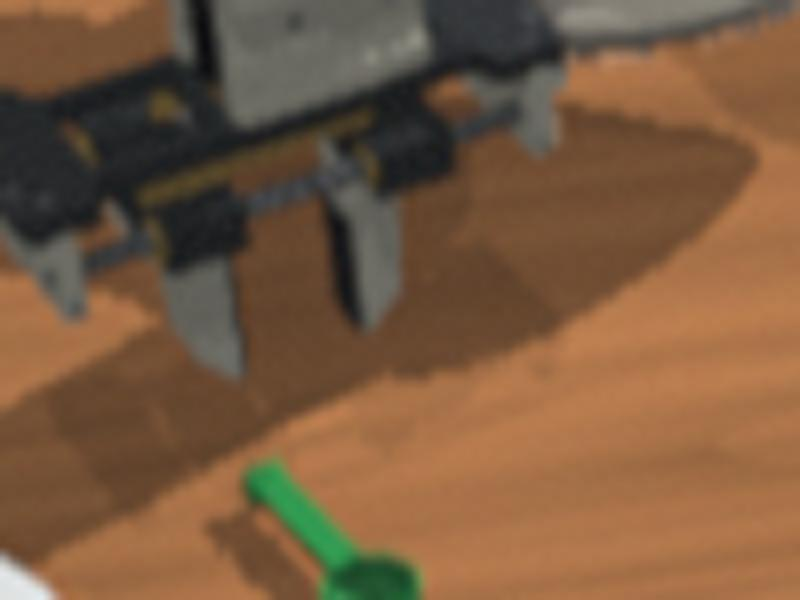

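send_rows(
  motion=[
    [[-0.001, 0.02, -0.003, -0.4], [-0.001, 0.045, -0.003, -0.4], [-0.001, 0.07, -0.003, -0.4], [-0.001, 0.087, -0.003, -0.4], [-0.001, 0.092, -0.003, -0.4], [-0.001, 0.092, -0.003, -0.4]],
  ],
)

```text
time: 29.9
tool_pos: [0.4133, -0.1713, 0.0383]
tool_rot: [-1.583, -0.016, -2.798]
contact_force: [0.0, -1.1, -0.1]
opening: 0.0412
```

```bash
python3 go.py .413 -.172 .031 -160.5
python3 - <<'E'
from cell import read_camera
from h import *
for n in("top","scene"): pickle.dump(read_camera(n),open(f"pics/{n}11.pkl","wb"))
t,s=load(11)
crop(s,170,130,270,205,"pics/s12.png")
E
```

```text
t 29.9 pos [ 0.4133 -0.1713  0.0383] rot [ -90.68   -0.94 -160.34] open 0.0412 F [ 0.  -1.1 -0.1] q [-0.56  0.52  1.97 -0.01  0.67  0.67]
shift [0.0004 0.0073 0.0007] twist 0.2
```

View pics/s12.png

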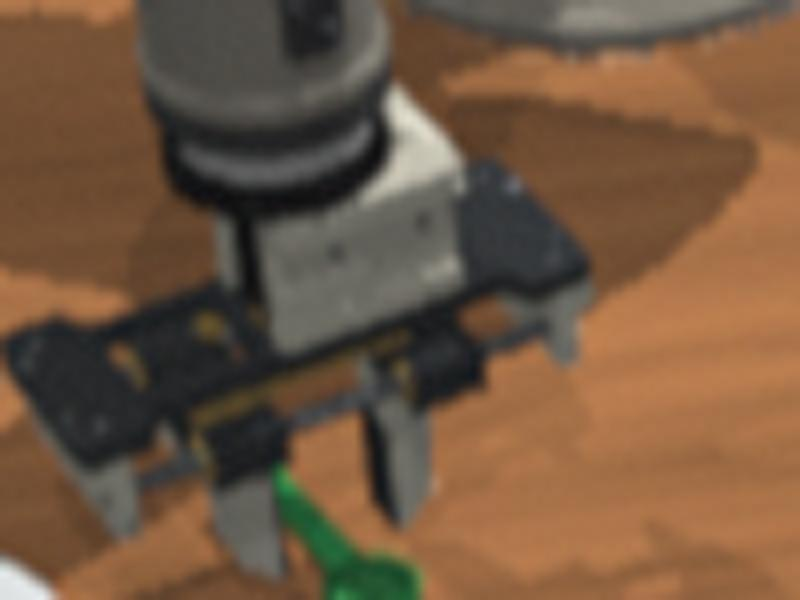

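send_rows(
  motion=[
    [[0, 0.003, 0, 0], [0, 0.006, 0, 0], [0, 0.0075, 0, 0], [0, 0.0075, 0, 0]],
  ],
)

```text
time: 30.4
tool_pos: [0.4135, -0.1717, 0.0314]
tool_rot: [-1.581, -0.015, -2.799]
contact_force: [-0.8, -0.4, -0.9]
opening: 0.0416
```

send_rows(
  motion=[
    [[0, 0, 0, 0], [0, 0, 0, 0], [0, 0, 0, 0], [0, 0, 0, 0], [0, 0, 0, 0], [0, 0, 0, 0], [0, 0, 0, 0], [0, 0, 0, 0]],
  ],
  gripper=0,
  grip_force=10,
)

```text
time: 31.2
tool_pos: [0.4135, -0.1718, 0.0314]
tool_rot: [-1.581, -0.015, -2.799]
contact_force: [-0.4, -0.1, 0.4]
opening: 0.0139
```

```bash
python3 go.py .413 -.172 .031 -160.5
```

```text
t 31.2 pos [ 0.4135 -0.1718  0.0314] rot [ -90.61   -0.88 -160.39] open 0.0139 F [-0.4 -0.1  0.4] q [-0.56  0.54  1.97 -0.01  0.65  0.67]
shift [0.0005 0.0004 0.0001] twist 0.1
```

send_rows(
  motion=[
    [[0, -0.01, 0, 0], [0, -0.03, 0, 0], [0, -0.06, 0, 0], [0, -0.09, 0, 0], [0, -0.12, 0, 0], [0, -0.14, 0, 0], [0, -0.145, 0, 0], [0, -0.145, 0, 0]],
  ],
)

```text
time: 32.0
tool_pos: [0.4162, -0.1725, 0.177]
tool_rot: [-1.58, -0.014, -2.799]
contact_force: [0.6, -0.6, -1.2]
opening: 0.0136
```

```bash
python3 go.py .6455 -.1105 .175 -160.5
python3 - <<'E'
from cell import read_camera
from h import *
for n in("top","scene"): pickle.dump(read_camera(n),open(f"pics/{n}11.pkl","wb"))
t,s=load(11)
crop(s,170,100,290,190,"pics/s12.png")
E
```

```text
t 32.0 pos [ 0.4162 -0.1725  0.177 ] rot [ -90.54   -0.82 -160.38] open 0.0136 F [ 0.6 -0.6 -1.2] q [-0.56  0.3   1.82 -0.01  1.04  0.67]
shift [-0.2368 -0.0015  0.0185] twist 0.1
```

View pics/s12.png

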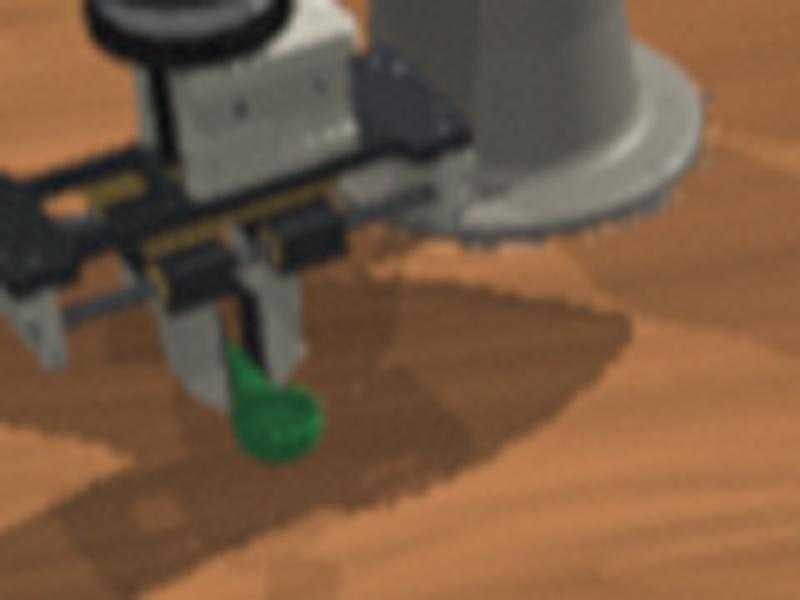

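Run:
```python
from h import *
t,s=load(11)
u=np.array([np.cos(np.radians(19.6)),np.sin(np.radians(19.6))])
b=np.array([.4162,-.1725])+u*.0335
z=.177-.0314
crop(s,190,125,250,170,"pics/s13.png",pts=[(proj(s,circ(*b,z+.016,.018)),(0,0,255)),(proj(s,np.c_[np.outer(np.linspace(-.051,.012,30),u)+[.4162,-.1725],np.full(30,z+.016)]),(0,0,255))])
```

```text
(no output)
```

View pics/s13.png

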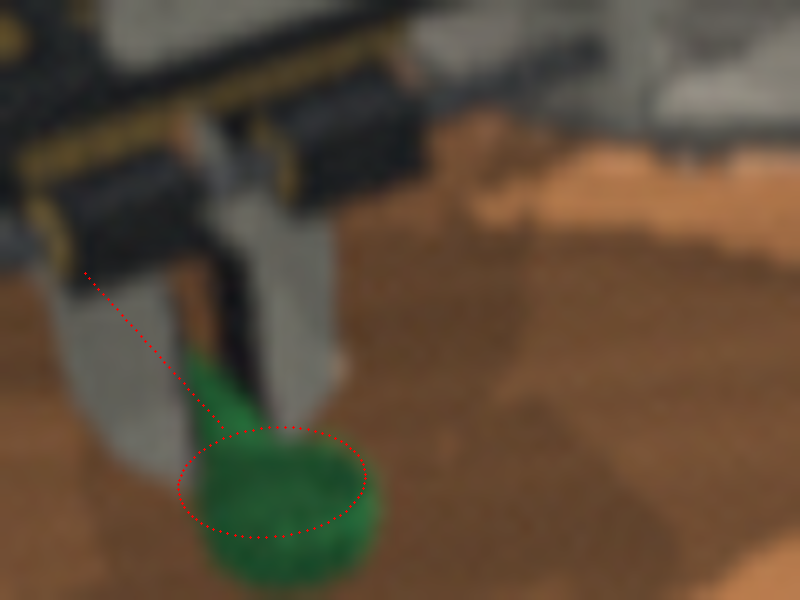

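send_rows(
  motion=[
    [[-0.02, 0, 0.0015, 0], [-0.055, 0, 0.004, 0], [-0.09, 0, 0.007, 0], [-0.125, 0, 0.01, 0], [-0.16, 0, 0.0125, 0], [-0.195, 0, 0.015, 0], [-0.225, 0, 0.0175, 0], [-0.2368, -0.0015, 0.0185, 0]],
  ],
)

```text
time: 32.9
tool_pos: [0.6461, -0.1088, 0.17]
tool_rot: [-1.585, -0.019, -2.798]
contact_force: [-1.2, 0.9, 0.0]
opening: 0.0138
```

send_rows(
  motion=[
    [[0, 0, 0, 0], [0, 0, 0, 0]],
  ],
)

```text
time: 33.1
tool_pos: [0.645, -0.1085, 0.1676]
tool_rot: [-1.587, -0.022, -2.797]
contact_force: [-0.2, -0.5, 0.0]
opening: 0.014
```

```bash
python3 go.py .6458 -.1108 .125 -160.5
python3 - <<'E'
from cell import read_camera
from h import *
for n in("top","scene"): pickle.dump(read_camera(n),open(f"pics/{n}11.pkl","wb"))
t,s=load(11)
crop(s,170,130,290,220+25,"pics/s12.png")
E
```

```text
t 33.1 pos [ 0.645  -0.1085  0.1676] rot [ -90.95   -1.28 -160.28] open 0.014 F [-0.2 -0.5  0. ] q [-0.28  0.66  1.22  0.    1.28  0.94]
shift [-0.0009  0.0426  0.0032] twist 0.2
```

View pics/s12.png

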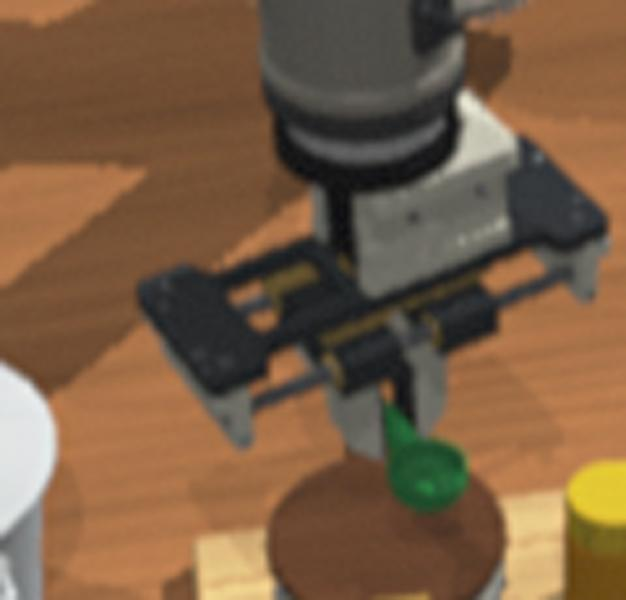

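send_rows(
  motion=[
    [[-0.001, 0.01, 0.0032, 0], [-0.001, 0.022, 0.0032, 0], [-0.001, 0.034, 0.0032, 0], [-0.001, 0.042, 0.0032, 0], [-0.001, 0.046, 0.0032, 0], [-0.001, 0.047, 0.0032, 0], [-0.001, 0.047, 0.0032, 0]],
  ],
)

```text
time: 33.9
tool_pos: [0.646, -0.1113, 0.1221]
tool_rot: [-1.586, -0.021, -2.798]
contact_force: [0.4, 0.4, -0.1]
opening: 0.0141
```

```bash
python3 go.py .6458 -.1108 .1184 -160.5
python3 - <<'E'
from cell import read_camera
from h import *
for n in("top","scene"): pickle.dump(read_camera(n),open(f"pics/{n}11.pkl","wb"))
t,s=load(11)
crop(s,190,160,290,235,"pics/s12.png")
E
```

```text
t 33.9 pos [ 0.646  -0.1113  0.1221] rot [ -90.87   -1.17 -160.33] open 0.0141 F [ 0.4  0.4 -0.1] q [-0.29  0.71  1.27  0.    1.19  0.94]
shift [-0.0001  0.0037 -0.0005] twist 0.2
```

View pics/s12.png

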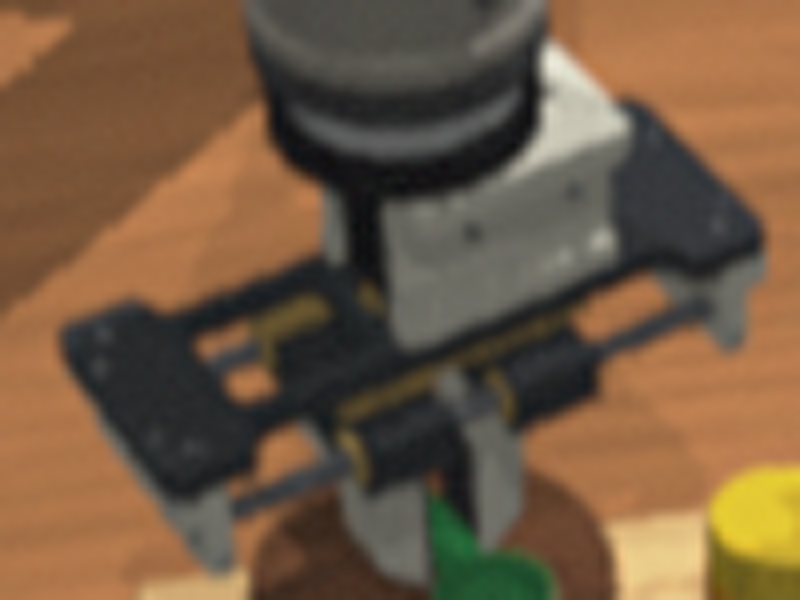

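send_rows(
  motion=[
    [[0, 0.0015, 0, 0], [0, 0.003, 0, 0], [0, 0.003, 0, 0]],
  ],
)

```text
time: 34.3
tool_pos: [0.646, -0.1113, 0.1194]
tool_rot: [-1.586, -0.02, -2.798]
contact_force: [-0.3, 0.5, -0.3]
opening: 0.0141
```

send_rows(
  motion=[
    [[0, 0.0005, 0, 0], [0, 0.001, 0, 0], [0, 0.001, 0, 0]],
  ],
)

```text
time: 34.6
tool_pos: [0.646, -0.1113, 0.1185]
tool_rot: [-1.586, -0.02, -2.798]
contact_force: [-0.0, -0.5, 1.1]
opening: 0.0137
```

```bash
python3 go.py .6458 -.1108 .1184 -160.5
```

```text
t 34.6 pos [ 0.646  -0.1113  0.1185] rot [ -90.85   -1.15 -160.32] open 0.0137 F [-0.  -0.5  1.1] q [-0.29  0.71  1.28  0.    1.18  0.94]
shift [-0.      0.0001 -0.0005] twist 0.2
```

Contact height reached. Open moderately and lift straight up.

send_rows(
  motion=[
    [[0, 0, 0, 0], [0, 0, 0, 0], [0, 0, 0, 0], [0, 0, 0, 0], [0, 0, 0, 0], [0, 0, 0, 0]],
  ],
  gripper=0.45,
)

```text
time: 35.2
tool_pos: [0.646, -0.1113, 0.1185]
tool_rot: [-1.586, -0.02, -2.798]
contact_force: [-0.5, -0.7, 0.6]
opening: 0.0411
```

send_rows(
  motion=[
    [[0, -0.01, 0, 0], [0, -0.03, 0, 0], [0, -0.06, 0, 0], [0, -0.09, 0, 0], [0.04, -0.1, 0, 0], [0.09, -0.1, 0, 0], [0.14, -0.1, 0, 0], [0.19, -0.1, 0, 0]],
  ],
)

```text
time: 36.0
tool_pos: [0.4678, -0.1763, 0.2232]
tool_rot: [-1.584, -0.019, -2.798]
contact_force: [0.4, -1.2, -0.1]
opening: 0.0411
```

send_rows(
  motion=[
    [[0.03, -0.01, 0.03, 0], [0.06, -0.01, 0.06, 0], [0.06, -0.01, 0.09, 0], [0.06, -0.01, 0.1, 0], [0.06, -0.01, 0.1, 0]],
  ],
)

```text
time: 36.5
tool_pos: [0.4455, -0.2916, 0.2332]
tool_rot: [-1.584, -0.019, -2.799]
contact_force: [0.1, 1.3, 0.2]
opening: 0.0415
```

```bash
python3 go.py .4 -.3 .2 -160.5;python3 - <<'E'
from cell import read_camera
from m2 import *
import m3
import pickle
for n in("top","scene"): pickle.dump(read_camera(n),open(f"pics/{n}12.pkl","wb"))
t,s=load(12)
crop(t,240,130,340,205,"pics/t14.png");crop(s,180,140,340,260,"pics/s14.png")
cv2.imwrite("pics/t15.png",cv2.resize(t["frame"][:,:,::-1],(800,600)))
E
```

```text
t 36.5 pos [ 0.4455 -0.2916  0.2332] rot [ -90.76   -1.08 -160.37] open 0.0415 F [0.1 1.3 0.2] q [-0.72  0.38  1.52 -0.01  1.26  0.51]
shift [ 0.045   0.0341 -0.0069] twist 0.1
```

View pics/s14.png

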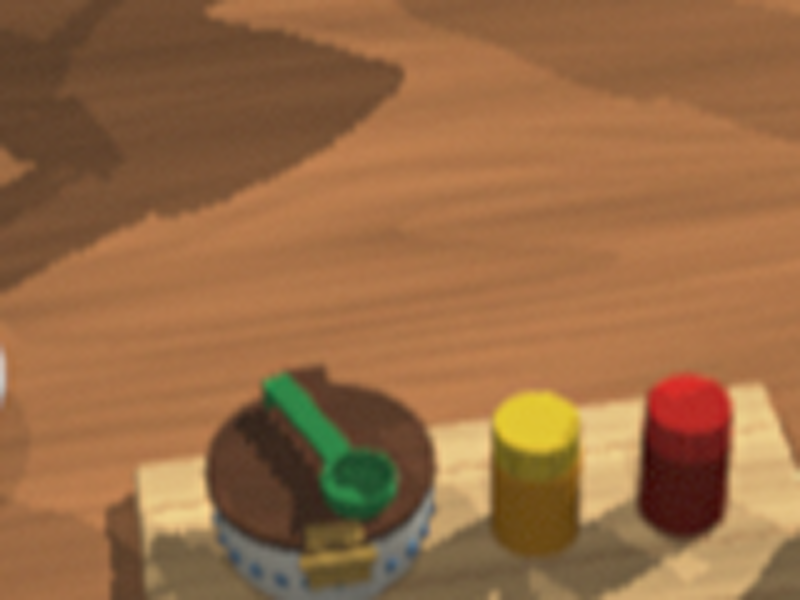

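View pics/t14.png

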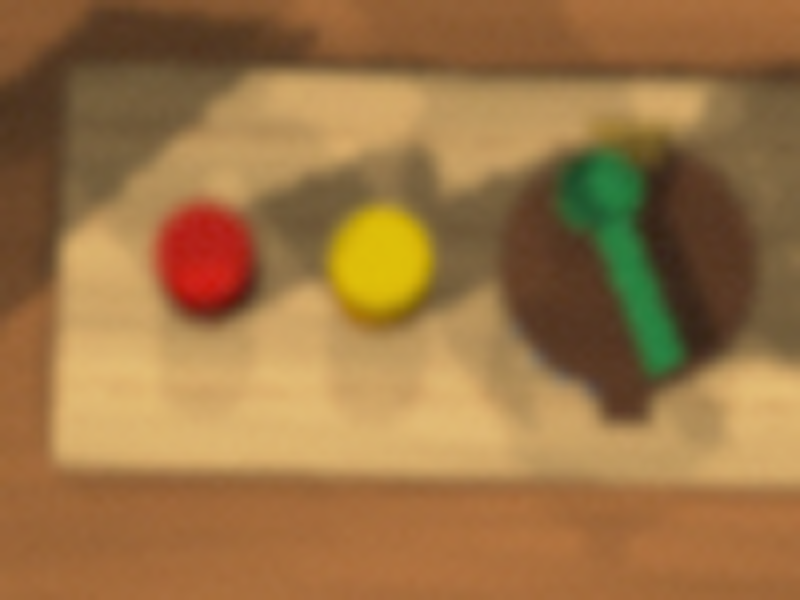

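View pics/t15.png

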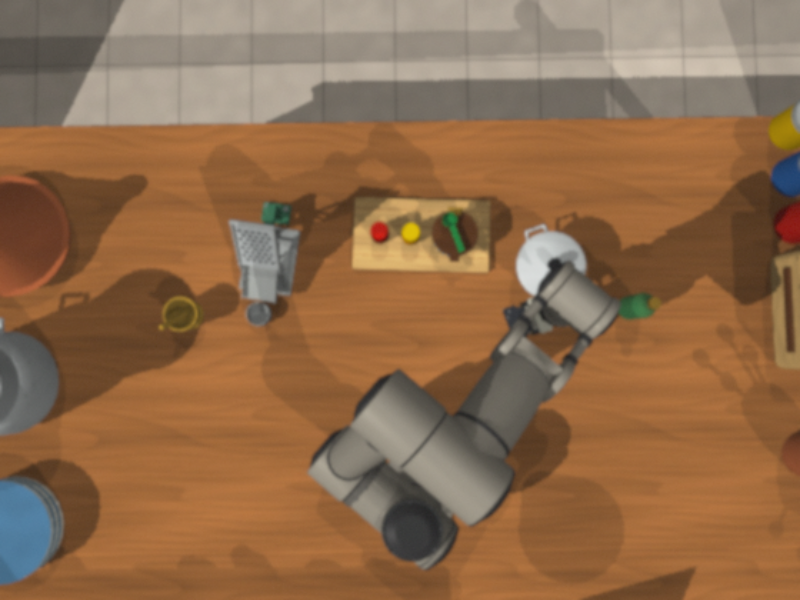

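```bash
python3 -c "
from cell import hand_in;print(hand_in())"
```

```text
the job is handed in; nothing more can be done
None
```

I did all four placements in the order asked and handed the job in at about 36.5 s of the 136 s allowed. The hand-in gave no verdict.

- **Lid:** it is on the basket, and contact came at the expected height for a seated lid. The picture after release shows it level and centred on the rim.
- **Dish:** it stands in front of the chute at about x −0.123 m and y −0.001 m in the grater's frame, against a target of −0.126 and 0. That is roughly 3 mm off centre.
- **Jars:** yellow then red stand left of the bowl with gaps of about 29–30 mm, in a row parallel to the board to within about 1°. The row sits about 3–4 mm in front of the bowl's centre line, by the estimates I trust most.
- **Spoon:** it lies flat on the closed salt lid, with its middle within about 2 mm of the lid's centre.
- **Bystanders:** I did not touch the oil bottle or the mortar, and both look where they were. The gripper was clear of everything, with only sensor noise on the force reading.

**Camera disagreement:** before correction, the two cameras differed by 4–12 mm in x. I corrected this using positions known from the grasps. After correction they still differed by about 4 mm on the salt bowl's x, so positions measured against the bowl carry about 3 mm of uncertainty. The dish was not measured again after that correction, and its offset along the chute is good to about 2–3 mm.

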